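# Clear the soldering bench

## Task

Clear up this soldering bench: put every yellow component box into the open drawer of the blue cabinet and push the drawer fully shut, and slide both paste spatulas blade first into the slot of the dock of their own colour, fully home. Only when all that is away, set the red-ball lever of the fume-extraction damper to the green standby mark. Leave the flux bottle, the solder reel and the circuit board where they are.

Things in the scene. Friction and masses are not known exactly. Their poses are not given: they have to be found in the camera images.
- wide: solder-paste spatula lying flat: flat aluminium blade 85 long x 64 wide x 4 thick, orange plastic bar handle 95 long x 22 wide x 24 tall with a black end band; 124 g. Origin: where blade meets handle, mid-width, on the underside (blade and handle undersides are flush). x runs along the tool to the blade tip (blade at x 0 to 85, handle at x -95 to 0), z up. Centre of mass about x = -5
- narrow: solder-paste spatula lying flat: flat aluminium blade 85 long x 46 wide x 4 thick, blue plastic bar handle 95 long x 22 wide x 24 tall with a black end band; 107 g. Origin: where blade meets handle, mid-width, on the underside (blade and handle undersides are flush). x runs along the tool to the blade tip (blade at x 0 to 85, handle at x -95 to 0), z up. Centre of mass about x = -12
- wide_tip (a point): middle of the front edge of the orange spatula's blade (2 above its underside, 85 from its origin); axes as the spatula
- narrow_tip (a point): the same point of the blue spatula
- wide_dock: orange plastic dock, fixed, 118 long x 86 wide x 46 tall. Origin on the bench; x points from the open mouth to the stop. Slot floor (grey) 32 above the bench, from x = -65 to the stop face at x = +45; side walls 70 apart for the 64 wide blade; walls and two lips roofing the blade's edges start at x = -30, lip underside 9 and top 14 above the floor, with a 50 wide gap between them
- narrow_dock: blue plastic dock, fixed, 118 long x 68 wide x 46 tall. Origin on the bench; x points from the open mouth to the stop. Slot floor (grey) 32 above the bench, from x = -65 to the stop face at x = +45; side walls 52 apart for the 46 wide blade; walls and two lips roofing the blade's edges start at x = -30, lip underside 9 and top 14 above the floor, with a 32 wide gap between them
- wide_stop (a point): in the orange dock: middle of the stop face at the slot floor, which the blade tip touches when fully home; the blade enters lengthwise through the mouth under the lips, and the handle stays outside; axes as the dock
- narrow_stop (a point): in the blue dock: the same point
- pack0: yellow plastic component box with paper label and black seam band, 62 (x) x 42 (y) x 30 tall, about 90 g. Origin: centre of underside. Not all four are present in every start
- pack1: yellow plastic component box with paper label and black seam band, 62 (x) x 42 (y) x 30 tall, about 90 g. Origin: centre of underside. Not all four are present in every start
- pack2: yellow plastic component box with paper label and black seam band, 62 (x) x 42 (y) x 30 tall, about 90 g. Origin: centre of underside. Not all four are present in every start
- pack3: yellow plastic component box with paper label and black seam band, 62 (x) x 42 (y) x 30 tall, about 90 g. Origin: centre of underside. Not all four are present in every start
- cab: low blue drawer cabinet fixed to the bench, 220 deep (x) x 330 wide (y) x 100 tall, one drawer that opens to the cabinet's -x, towards the robot. Origin: centre of underside. Its carcass and roof begin at x = -95
- drawer_floor (a point): middle of the drawer's inner floor, 22 above the bench, moves with the drawer, axes as the cabinet (+x into it). Inner walls at x +-87 and y +-144, 56 tall; grey front panel 324 wide, 15 thick, top 66 above the floor. Shut, this point is at cabinet x = -1.5; what lies beyond cabinet x = -95 is under the roof, out of reach from above
- cab_drawer0_handle (a point): middle of the drawer's dark bar handle, about 10 thick, 120 long (along y), 35 out from the drawer front; 62 above the bench
- cab_drawer0 (a joint): how far the drawer is open, in m: 0 shut, 0.15 fully open; slides with about 1 N friction and stays where left
- damper: grey damper housing of the fume extraction, fixed, 100 (x) x 130 (y) x 60 tall, hose at +x. Origin: centre of underside. A black quadrant disc, radius 50 about the lever's axis height, 6 thick, stands at x = -31 to -25 on it, with the marks on its rim: green = standby, red = full
- lever_hinge (a point): the lever's hinge on the damper, 66 above the bench; the hinge axis is the damper's x
- lever_ball (a point): centre of the red ball (26 across) at the end of the lever, 85 from the hinge; thin 10 mm steel stem below it
- lever (a joint): lever angle in rad: 0 upright, positive leans to the damper's -y, range -0.85 to 0.85; the green standby mark is at -0.35, the red mark at +0.75. Held by light friction (about 1 N at the ball), stays where left
- flux: bystander: amber flux bottle, 40 across, 110 tall; origin centre of underside
- reel: bystander: solder reel, 64 across, 46 tall; origin centre of underside
- board: bystander: green circuit board 85 x 55, 13 tall with its parts; origin centre of underside

How it is judged:
By the outcome, as a careful person would: the job done as asked, in the order asked, and still so for the second after the job is handed in, with the robot touching nothing.
Of pack0, pack1, pack2, pack3 only 2 to 4 are there at a start; the rules pass over those that are not, and their reading is None.
At some moment in a run one of pack0, pack1, pack2, pack3, wide, narrow may be knocked a few centimetres aside while the robot is not near it.
Once in a run the grip may slacken for a moment while it holds something.
It also fails if it takes over 210 s, if anything falls off the work surface, if the arm or the gripper's body presses on something with over 40 N, if the wrist force passes 120 N, or if a joint passes its speed limit or range.

## Robot

A 6-joint arm with a two-finger parallel gripper is mounted at the origin on the work surface. World frame = base frame: x ahead of the robot, y to its left, z up, the work surface at z = 0. Lengths are in m, angles in rad, forces in N, time in s.
With the tool pointing down it reaches from about 0.35 to 0.725 m from the base axis. Payload 6 kg.
Tool frame: the origin (TCP) lies at the very end of the fingers, on their centre line; the grasp point (between the pads) lies 19 mm behind it; z points along the fingers, y is the line along which they close (so a half turn about z gives the same grasp; the last joint's range is limited). The gripper opens to 85 mm and grips with 20 to 120 N. Pads are 22 mm wide; open, the fingers measure 114 mm over their backs; the gripper's body (76 mm by 85 mm) begins 54 mm behind the grasp point. The pads swing forward as they close: fully open they stand 13 mm farther back than shut.
Start: joints at [1.589, 0.04, 0.085, 0, -1.615, -0.334], TCP at [0.186, 0.57, 0.231] pointing down, gripper open.
Joint ranges: [-2.56, 2.56], [-1.29, 2.01], [-1.08, 1.49], [-3.29, 1.98], [-2.81, -0.18], [-2.99, 2.99]. Speed limits (rad/s): [2.57, 2.57, 3.01, 3.14, 3.14, 3.14].

## Interface

Orientations are given as a unit quaternion [w, x, y, z].
In Python, from workcell import robot gives the robot as it stands.
- The arm moves only by the tool play_rows, never from a script. Its argument "plan" is a list of rows, each a list of 7 numbers: the turn, a rotation vector about the world's x, y, z in degrees, then the shift along the world's x, y, z in mm, then the closure, from -1 (fully open) to 1 (shut). In form: [[ax, ay, az, tx, ty, tz, hand], ...]. A call has 1 to 12 rows; each row is the pose to reach, as a shift and turn from the pose commanded when the call began; what a row does not reach only later rows make up. A row lasts 1/12 s, in which the tool goes at most 41.7 mm and 7.16 degrees, less where a joint would pass 70% of its speed; a pose out of reach is approached as far as the arm can. A call with a gripper value outside its range is refused whole. The fingers move at their own pace and stop on an object; "force" is the grip in N (left out, the last holds). Time passes only in rows, so rows that repeat a pose let the fingers close. It gives the time, the measured TCP pose, the force, the opening and the grip force at its end, in the units of the state.
- robot.state(): the state, without advancing time (a new reading comes with each control period).
- robot.grab_frame(name): name is "side" or "top" or "wrist"; returns (picture, depth): 384x512x3 uint8, red, green, blue; 384x512 float32, m along the optical axis (not along the pixel's ray), 0 where there is no reading.
- robot.calibration(name): a dict with "mtx" (3x3 intrinsics, pixels), "rvec" (rotation vector, rad) and "tvec" (3), from world to camera coordinates, as OpenCV has them; the wrist camera has in their place "mount" (4x4, takes a point from camera to tool coordinates, whose origin is the TCP and whose axes are the flange's). Camera axes: x right, y down, z forward; pixel columns grow to the right and rows downward; lengths in m; the calibration is good to about 2 mm. A picture is of the moment at which its call begins: read the wrist's pose just before it. calibration takes no time and is no camera call.
- robot.hand_in(): hands the job in; it is judged then, once.
The state is a dict: "time": time; "joint_pos": joint angles; "joint_vel": joint speeds; "joint_torque": joint torques, N m; "position": TCP position; "tool_rot": TCP orientation; "ft_force": force on the tool from outside, world axes, zero at the start; "wrist_torque": the same for the moment, N m; "gripper_width": finger opening in m; "grip_force": force on a finger pad.
Only numpy, scipy, OpenCV 4.12 (cv2) and the standard library are available. Lean on these libraries where they do the work, as an engineer would, in place of code of your own. Each camera call takes 0.05 s, during which the arm holds its last target. There are 200 camera calls.

## Working session

There is one attempt and no reset: what is moved stays moved. The work goes in short steps, Python scripts to look and compute and a tool call to move; the robot and the scene stay as the last step left them, time stands still between calls to the robot, and variables do not carry over. Pictures are saved under pics/ and viewed, at most 16 in all, crops included, and the job is handed in when it is done.

Besides the shell and the picture viewer there is one more tool, called after "Call:" as name(argument=value, ...), one argument or row to a line, values as JSON. play_rows: Moves the arm, as the interface text tells. Its arguments: {"type":"object","properties":{"plan":{"type":"array","items":{"type":"array","items":{"type":"number"}}},"force":{"type":"number"}},"required":["plan"]}

```bash
ls; mkdir -p pics; cat > h.py <<'E'
import numpy as np,cv2
from workcell import robot
from scipy.spatial.transform import Rotation as R
def cam(name):
    c=robot.calibration(name);K=np.array(c['mtx'])
    if name=='wrist':
        s=robot.state();q=s['tool_rot'];T=np.eye(4);T[:3,:3]=R.from_quat([q[1],q[2],q[3],q[0]]).as_matrix();T[:3,3]=s['position']
        M=T@np.array(c['mount']);return K,M[:3,:3],M[:3,3]
    Rm=cv2.Rodrigues(np.array(c['rvec'],float))[0];return K,Rm.T,-Rm.T@np.array(c['tvec'],float).ravel()
def grab(name):
    C=cam(name);im,d=robot.grab_frame(name);return C,im,d
def pts(C,d):
    K,Rm,o=C;v,u=np.mgrid[:d.shape[0],:d.shape[1]]
    r=np.stack([(u-K[0,2])/K[0,0],(v-K[1,2])/K[1,1],np.ones(d.shape)],-1)*d[...,None]
    return r@Rm.T+o
def ray(C,uv,z):
    K,Rm,o=C;r=Rm@np.array([(uv[0]-K[0,2])/K[0,0],(uv[1]-K[1,2])/K[1,1],1.]);return o+r*(z-o[2])/r[2]
def save(im,n,s=1.5):
    cv2.imwrite('pics/'+n,cv2.resize(im[...,::-1],None,fx=s,fy=s))
E
python3 - <<'E'
from h import *
for n in('top','side'):
    C,im,d=grab(n);save(im,n+'1.png');np.savez(n+'1.npz',im=im,d=d);print(n,C)
print(robot.state()); print(robot.calibration('wrist'))
E
```

```text
pics
top (array([[358.5574949 ,   0.        , 247.0956796 ],
       [  0.        , 358.5574949 , 190.70982369],
       [  0.        ,   0.        ,   1.        ]]), array([[ 0.00662904, -0.97721108,  0.21216637],
       [-0.99995726, -0.00784547, -0.00489205],
       [ 0.00644511, -0.21212487, -0.97722132]]), array([ 0.30904892, -0.00379092,  1.20240625]))
side (array([[379.09899661,   0.        , 253.83653813],
       [  0.        , 379.09899661, 197.99922554],
       [  0.        ,   0.        ,   1.        ]]), array([[ 0.96659261, -0.14142999,  0.21376691],
       [-0.25607294, -0.49640006,  0.82946587],
       [-0.01119745, -0.8564955 , -0.51603302]]), array([ 0.31376848, -0.8900106 ,  0.66150677]))
{'time': 0.1, 'joint_pos': array([ 1.58869175e+00,  4.08015141e-02,  8.38592787e-02, -4.27525473e-04,
       -1.61548751e+00, -3.33689283e-01]), 'joint_vel': array([-0.00127314, -0.00233135,  0.00202757,  0.00168593,  0.00101641,
        0.00204779]), 'joint_torque': array([-5.96024824e-03, -3.69340217e+01,  3.48286092e+01,  6.95173457e+00,
       -4.43749479e-03,  2.93855308e-06]), 'position': array([0.18618074, 0.57006097, 0.23031846]), 'tool_rot': array([ 8.41469577e-04,  9.87561279e-01, -1.57232335e-01, -6.74330735e-05]), 'ft_force': array([-0.69826943,  0.31953073,  0.0722855 ]), 'wrist_torque': array([0.00976849, 0.0450646 , 0.01559708]), 'grip_force': 0.0, 'gripper_width': 0.08529409354296988}
{'mtx': array([[336.26392069,   0.        , 255.04571389],
       [  0.        , 336.26392069, 190.50223136],
       [  0.        ,   0.        ,   1.        ]]), 'mount': array([[ 1.46305107e-03, -9.66180389e-01, -2.57862980e-01,
         6.48468253e-02],
       [ 9.99998869e-01,  1.50331228e-03,  4.10240156e-05,
        -6.17346793e-04],
       [ 3.48011984e-04, -2.57862748e-01,  9.66181495e-01,
        -1.41695130e-01],
       [ 0.00000000e+00,  0.00000000e+00,  0.00000000e+00,
         1.00000000e+00]])}
```

View pics/top1.png

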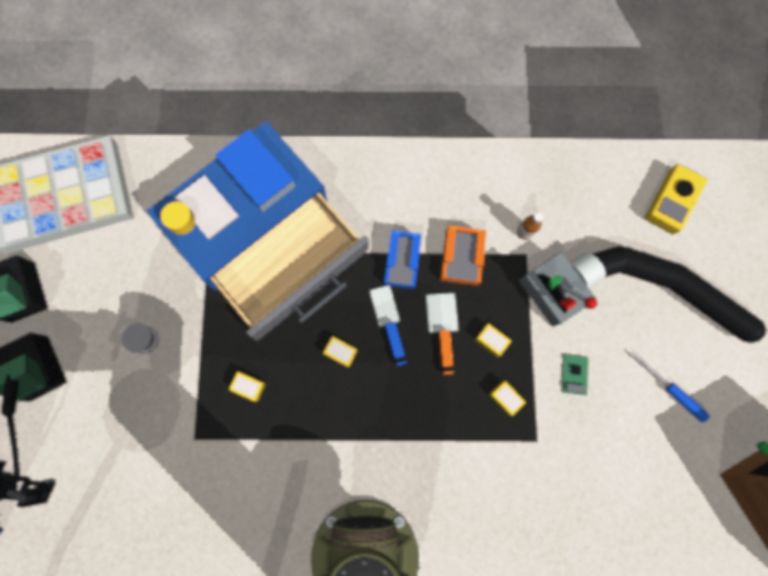

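View pics/side1.png

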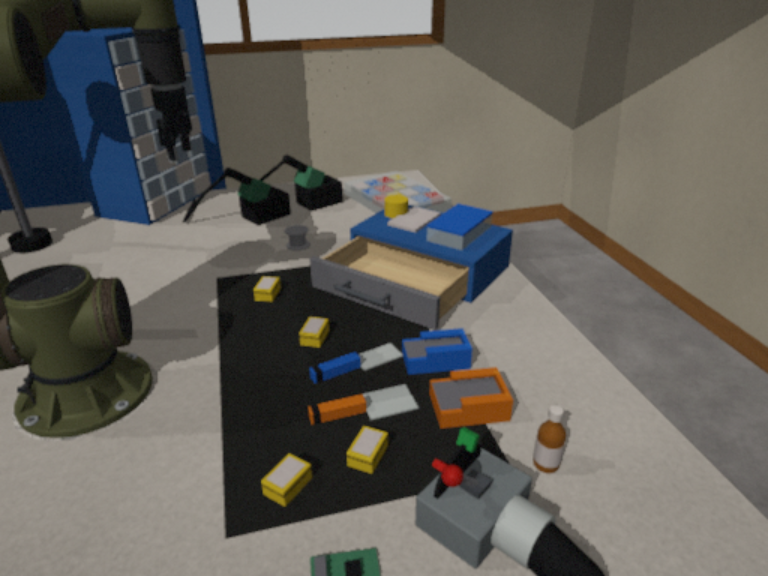

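The top view shows four yellow boxes at about (246,386), (340,351), (494,340) and (508,398) in the 1.5x picture. The blue spatula is at (388,325), the orange at (442,330) and the docks at (403,258) and (463,255). The drawer is open at (290,260) and the damper is at (560,288). The side view agrees.

```bash
cat > m1.py <<'E'
from h import *
C,im,d=grab('top')
P=pts(C,d);hsv=cv2.cvtColor(im,cv2.COLOR_RGB2HSV)
def blobs(lo,hi,zr,name,box=(0.2,0.75,-0.45,0.45),mn=25,zplane=None):
    m=cv2.inRange(hsv,lo,hi)>0
    m&=(P[...,2]>zr[0])&(P[...,2]<zr[1])&(P[...,0]>box[0])&(P[...,0]<box[1])&(P[...,1]>box[2])&(P[...,1]<box[3])
    n,L,st,_=cv2.connectedComponentsWithStats(m.astype(np.uint8))
    for i in range(1,n):
        if st[i,4]<mn: continue
        ii=L==i;q=P[ii];vu=np.argwhere(ii)
        xy=np.array([ray(C,(u,v),zplane)[:2] for v,u in vu]) if zplane is not None else q[:,:2]
        r=cv2.minAreaRect((xy*1000).astype(np.float32))
        print(name,st[i,4],'uv',vu.mean(0)[::-1].round(1),'c',np.round(r[0],1),'size',np.round(r[1],1),'ang',round(r[2],1),'z50',np.percentile(q[:,2],[10,50,90]).round(3))
blobs((18,80,90),(38,255,255),(0.005,.06),'yellow',zplane=.03)
blobs((100,120,60),(125,255,255),(0.005,.04),'bluehandle',zplane=.024,box=(.3,.52,-.1,.1))
blobs((5,150,100),(16,255,255),(0.005,.04),'orangehandle',zplane=.024,box=(.3,.52,-.2,.1))
blobs((0,0,120),(180,60,255),(-.01,.015),'blade',zplane=.004,box=(.36,.56,-.2,.1))
blobs((100,120,60),(125,255,255),(0.035,.06),'bluedock',zplane=.046,box=(.45,.7,-.2,.1))
blobs((5,150,80),(16,255,255),(0.035,.06),'orangedock',zplane=.046,box=(.45,.7,-.2,.1))
blobs((0,150,80),(4,255,255),(0.05,.2),'red',box=(.3,.7,-.5,-.2),mn=8)
blobs((50,100,50),(85,255,255),(0.05,.2),'green',box=(.3,.7,-.5,-.2),mn=8)
blobs((90,0,40),(130,80,255),(0.05,.075),'damper',box=(.35,.65,-.5,-.2),mn=8)
blobs((0,0,30),(180,90,255),(0.075,.1),'front',box=(.35,.65,0,.4),mn=8)
blobs((5,60,100),(30,255,255),(0.0,.1),'wood',box=(.35,.75,0,.4),mn=28)
E
python3 m1.py
```

```text
yellow 2121 uv [190.6 177.2] c [627.8 183. ] size [140.5 296.6] ang 40.4 z50 [0.02  0.023 0.026]
yellow 60 uv [170.1 163.5] c [657.  251.5] size [  6.8 129.7] ang 42.6 z50 [0.019 0.023 0.025]
yellow 141 uv [328.5 226.4] c [ 446.6 -278.5] size [64.2 47.5] ang 51.3 z50 [0.014 0.03  0.033]
yellow 126 uv [227.4 234.3] c [418.6  56.3] size [66.4 45.1] ang 60.8 z50 [0.017 0.03  0.034]
yellow 136 uv [166. 257.] c [343.  254.8] size [68.9 44.6] ang 67.8 z50 [0.017 0.03  0.033]
yellow 149 uv [337.7 265. ] c [ 321.4 -303.6] size [64.1 46.3] ang 44.3 z50 [0.016 0.03  0.033]
bluehandle 196 uv [263.6 228.2] c [437.7 -62.9] size [93.9 28.1] ang 13.8 z50 [0.022 0.025 0.027]
orangehandle 177 uv [297.3 232.4] c [ 426.1 -175.2] size [76.8 25. ] ang 4.3 z50 [0.02  0.024 0.027]
blade 318 uv [256.1 204. ] c [523.6 -40.5] size [81.6 49.9] ang 14.6 z50 [0.002 0.005 0.008]
blade 470 uv [293.9 207.6] c [ 511.4 -169.2] size [87.7 64.9] ang 3.5 z50 [0.001 0.005 0.008]
bluedock 278 uv [269.5 165.6] c [642.4 -83.8] size [68.  89.2] ang 82.1 z50 [0.042 0.046 0.05 ]
orangedock 121 uv [299.7 162.5] c [ 658.6 -185.7
[... 284 characters left out ...]
 [19.1 24. ] ang 13.7 z50 [0.103 0.119 0.126]
damper 767 uv [372.1 189.7] c [ 560.5 -423.2] size [126.2 100.7] ang 33.2 z50 [0.058 0.061 0.064]
front 29 uv [161.  167.7] c [622.7 267.4] size [ 2.4 81.5] ang 41.2 z50 [0.089 0.094 0.097]
front 623 uv [203.2 191.5] c [554.3 126.4] size [ 22.3 313.8] ang 40.9 z50 [0.078 0.087 0.091]
front 15 uv [143.6 181.9] c [578.  319.6] size [ 3.1 42.9] ang 39.4 z50 [0.079 0.09  0.095]
wood 3777 uv [188.8 173.8] c [620.  185.8] size [163.2 308.7] ang 41.2 z50 [0.02  0.023 0.028]
wood 168 uv [226.7 234.3] c [421.1  58.2] size [69.5 47.7] ang 62.6 z50 [0.002 0.029 0.033]
wood 66 uv [163.5 251.7] c [361.8 258.2] size [74.9 22.9] ang 89.4 z50 [0.004 0.03  0.033]
```

Call:
play_rows(
  plan=[
    [0,0,-7,13,-26,0,-1],
    [0,0,-14,26,-52,0,-1],
    [0,0,-21,39,-79,0,-1],
    [0,0,-28,52,-105,0,-1],
    [0,0,-35,65,-131,0,-1],
    [0,0,-42,78,-157,0,-1],
    [0,0,-49,92,-184,0,-1],
    [0,0,-56,105,-210,0,-1],
    [0,0,-63,118,-236,-10,-1],
    [0,0,-70,131,-263,-20,-1],
    [0,0,-77,144,-290,-30,-1],
    [0,0,-84,157,-315,-30,-1],
  ],
  force=40,
)

```text
time: 1.15
position: [0.3429, 0.2534, 0.199]
tool_rot: [-0.001, -0.626, 0.779, 0.0]
ft_force: [-0.2, 0.7, -0.3]
gripper_width: 0.0855
grip_force: 0.0
```

Call:
play_rows(
  plan=[
    [0,0,-5,0,0,0,-1],
    [0,0,-10,0,0,0,-1],
    [0,0,-10,0,0,0,-1],
  ],
)

```text
time: 1.4
position: [0.3435, 0.2548, 0.2012]
tool_rot: [-0.0, -0.557, 0.831, 0.0]
ft_force: [0.1, -0.6, 0.1]
gripper_width: 0.0852
grip_force: 0.0
```

```bash
cat > wb.py <<'E'
from h import *
import sys
C,im,d=grab('wrist');P=pts(C,d);s=robot.state();np.savez('w.npz',im=im,d=d)
q=s['tool_rot'];y=R.from_quat([q[1],q[2],q[3],q[0]]).as_matrix()[:,1]
phi=np.degrees(np.arctan2(y[1],y[0]));print('t',round(s['time'],2),'tcp',(s['position']*1000).round(1),'phi',round(phi%180,1),'w',round(s['gripper_width']*1000,1))
def boxes():
    hsv=cv2.cvtColor(im,cv2.COLOR_RGB2HSV)
    m=(P[...,2]>.024)&(P[...,2]<.038)&(d>0)
    ye=cv2.inRange(hsv,(18,90,90),(38,255,255))>0
    n,L,st,_=cv2.connectedComponentsWithStats(m.astype(np.uint8))
    for i in range(1,n):
        ii=L==i
        if st[i,4]<800 or (ye&ii).sum()<200: continue
        X=P[ii];r=cv2.minAreaRect((X[:,:2]*1000).astype(np.float32));a=r[2]+(90 if r[1][1]>r[1][0] else 0)
        print('box',np.round(r[0],1),np.round(r[1],1),'long',round(a%180,1),'z',np.median(X[:,2]).round(4),'delta mm',(np.array(r[0])-s['position'][:2]*1000).round(1),'dphi',round((a+90-phi+90)%180-90,1))
if __name__=='__main__': boxes()
E
python3 wb.py; python3 -c "
from h import *
save(np.load('w.npz')['im'],'w1.png',1)"
```

```text
t 1.45 tcp [343.3 255.1 201.1] phi 158.0 w 85.6
box [426.8  74.6] [27.1 42.6] long 153.2 z 0.0293 delta mm [  83.4 -180.5] dphi 85.2
box [341.9 258.6] [61.9 41.4] long 66.9 z 0.0294 delta mm [-1.4  3.5] dphi -1.1
```

View pics/w1.png

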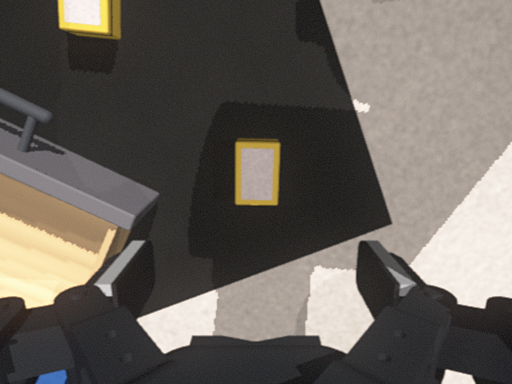

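The wrist view shows box c under the hand at (258,172) in the picture. It measures 62x41 mm and fits the given size. Grasping it now.

Call:
play_rows(
  plan=[
    [0,0,-1,-1,3.5,-40,-1],
    [0,0,-1,-1,3.5,-80,-1],
    [0,0,-1,-1,3.5,-120,-1],
    [0,0,-1,-1,3.5,-155,-1],
    [0,0,-1,-1,3.5,-185,-1],
    [0,0,-1,-1,3.5,-197,-1],
    [0,0,-1,-1,3.5,-197,1],
    [0,0,-1,-1,3.5,-197,1],
    [0,0,-1,-1,3.5,-197,1],
    [0,0,-1,-1,3.5,-197,1],
    [0,0,-1,-1,3.5,-197,1],
    [0,0,-1,-1,3.5,-197,1],
  ],
  force=40,
)

```text
time: 2.45
position: [0.3431, 0.2601, 0.0063]
tool_rot: [0.002, -0.552, 0.834, 0.001]
ft_force: [-1.9, 0.3, 6.2]
gripper_width: 0.0413
grip_force: 43.1
```

Call:
play_rows(
  plan=[
    [0,0,0,0,0,0,1],
    [0,0,0,0,0,0,1],
    [0,0,0,0,0,30,1],
    [0,0,0,0,0,70,1],
    [0,0,0,0,0,110,1],
    [0,0,0,0,0,150,1],
    [0,0,0,0,0,150,1],
  ],
)

```text
time: 3.03
position: [0.3449, 0.2609, 0.1637]
tool_rot: [0.007, -0.551, 0.834, 0.002]
ft_force: [0.9, -0.3, -0.0]
gripper_width: 0.0412
grip_force: 42.4
```

```bash
cat > dr.py <<'E'
from h import *
# drawer frame from the top view: floor strip visible (z 15..30) and front panel top (z~88)
C,im,d=grab('top');P=pts(C,d)
hsv=cv2.cvtColor(im,cv2.COLOR_RGB2HSV)
def rect(m,n):
    nn,L,st,_=cv2.connectedComponentsWithStats(m.astype(np.uint8));i=1+np.argmax(st[1:,4]);X=P[L==i]
    r=cv2.minAreaRect((X[:,:2]*1000).astype(np.float32));print(n,np.round(r[0],1),np.round(r[1],1),round(r[2],1),'z',np.median(X[:,2]).round(4))
reg=(P[...,0]>.38)&(P[...,0]<.85)&(P[...,1]>-.05)&(P[...,1]<.45)
rect(reg&(P[...,2]>.012)&(P[...,2]<.032)&(cv2.inRange(hsv,(8,40,90),(35,255,255))>0),'floor')
rect(reg&(P[...,2]>.08)&(P[...,2]<.097)&(hsv[...,1]<80),'front')
rect(reg&(P[...,2]>.094)&(P[...,2]<.11)&(hsv[...,1]>150)&(hsv[...,0]>100),'roof')
rect(reg&(P[...,2]>.05)&(P[...,2]<.072)&(hsv[...,2]<100)&(P[...,0]<.56),'handle')
E
python3 dr.py; python3 -c "
from h import *
s=robot.state();print(s['gripper_width'],s['grip_force'],s['position'],s['ft_force'])"
```

```text
floor [629.7 186.4] [145.6 289.3] 41.0 z 0.0227
front [555.4 123. ] [ 19.9 320.7] 40.9 z 0.0878
roof [740.7 285.8] [203.1 322.6] 40.8 z 0.1007
handle [530.9 107.6] [ 42.  128.6] 41.6 z 0.0665
0.041622505066497555 42.42010474205017 [0.34367407 0.26047142 0.15940742] [-0.80402314  0.02933863 -1.40503666]
```

Call:
play_rows(
  plan=[
    [0,0,7,21,-2,0,1],
    [0,0,14,42,-4,0,1],
    [0,0,21,63,-6,0,1],
    [0,0,28,84,-8,0,1],
    [0,0,35,105,-10,0,1],
    [0,0,42,126,-12,0,1],
    [0,0,49,147,-14,0,1],
    [0,0,56,168,-16,0,1],
    [0,0,63,191,-18,0,1],
    [0,0,64,191,-18,0,1],
    [0,0,64,191,-18,0,1],
  ],
)

```text
time: 4.0
position: [0.5334, 0.2402, 0.1523]
tool_rot: [0.001, 0.909, -0.416, -0.001]
ft_force: [-0.1, -0.2, -1.5]
gripper_width: 0.0413
grip_force: 42.3
```

```bash
cat > wd.py <<'E'
from wb import *
save(im,'wd.png',1)
E
python3 wd.py; python3 -c "
from h import *
s=robot.state();print(s['gripper_width'],s['grip_force'],s['position'],s['ft_force'])"
```

```text
t 4.05 tcp [533.  240.5 152.9] phi 40.8 w 41.4
0.04141997883244665 42.25995182991028 [0.53295364 0.2404715  0.1528723 ] [-0.24188999 -0.74641723 -1.39867173]
```

View pics/wd.png

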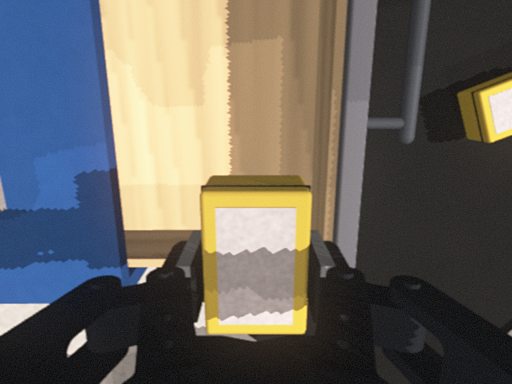

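The box is held at (255,255). The drawer's near side wall shows at row ~245. I'll measure the walls relative to the TCP from depth.

```bash
cat > fr.py <<'E'
from h import *
z=np.load('w.npz');im,d=z['im'],z['d'];C=cam('wrist');P=pts(C,d)
a=np.radians(41);O=np.array([.625,.184]);u=np.array([np.cos(a),np.sin(a)]);v=np.array([-u[1],u[0]])
X=(P[...,:2]-O)@u*1000;Y=(P[...,:2]-O)@v*1000;Z=P[...,2]*1000
for (r) in (60,120,200,240,255,290):
    for c in (80,120,180,230,300,330,340,352,362,420): print((r,c),[int(q) for q in (X[r,c],Y[r,c],Z[r,c])],end=' ')
    print()
t=(robot.state()['position'][:2]-O);print('tcp',t@u*1000,t@v*1000)
E
python3 fr.py
```

```text
(60, 80) [62, 16, 99] (60, 120) [70, 8, 21] (60, 180) [24, 8, 22] (60, 230) [-13, 8, 22] (60, 300) [-66, 8, 21] (60, 330) [-79, 13, 67] (60, 340) [-83, 14, 76] (60, 352) [-88, 16, 88] (60, 362) [-94, 15, 86] (60, 420) [-137, 13, 67] 
(120, 80) [67, 48, 98] (120, 120) [75, 53, 20] (120, 180) [27, 53, 21] (120, 230) [-12, 53, 21] (120, 300) [-68, 53, 21] (120, 330) [-79, 50, 77] (120, 340) [-85, 50, 78] (120, 352) [-91, 49, 85] (120, 362) [-97, 50, 85] (120, 420) [-173, 54, 0] 
(200, 80) [73, 96, 99] (200, 120) [54, 99, 88] (200, 180) [30, 119, 22] (200, 230) [-22, 73, 175] (200, 300) [-48, 73, 176] (200, 330) [-82, 103, 78] (200, 340) [-86, 100, 87] (200, 352) [-94, 100, 86] (200, 362) [-130, 126, 0] (200, 420) [-183, 126, 0] 
(240, 80) [76, 121, 100] (240, 120) [53, 124, 95] (240, 180) [27, 145, 46] (240, 230) [-22, 89, 175] (240, 300) [-49, 90, 174] (240, 330) [-84, 132, 77] (240, 340) [-88, 127, 88] (240, 352) [-96, 128, 87] (240, 362) [-132, 165, 1] (240, 420) [-187, 165, 0] 
(255, 80) [77, 131, 100] (255, 120) [53, 133, 98] (255, 180) [-2, 96, 174] (255, 230) [-22, 96, 175] (255, 300) [-49, 96, 175] (255, 330) [-59, 92, 182] (255, 340) [-65, 96, 174] (255, 352) [-97, 139, 87] (255, 362) [-134, 181, 0] (255, 420) [-189, 181, 0] 
(290, 80) [18, 91, 208] (290, 120) [7, 92, 205] (290, 180) [-10, 91, 207] (290, 230) [-22, 110, 176] (290, 300) [-49, 111, 175] (290, 330) [-53, 91, 208] (290, 340) [-57, 92, 206] (290, 352) [-60, 91, 207] (290, 362) [-62, 91, 208] (290, 420) [-80, 91, 207] 
tcp -32.41963245304393 103.00742726788354
```

Call:
play_rows(
  plan=[
    [0,0,0,0,0,-40,1],
    [0,0,0,0,0,-80,1],
    [0,0,0,0,0,-110,1],
    [0,0,0,0,0,-121,1],
    [0,0,0,0,0,-121,1],
    [0,0,0,0,0,-121,-0.35],
    [0,0,0,0,0,-121,-0.35],
    [0,0,0,0,0,-121,-0.35],
    [0,0,0,0,0,-121,-0.35],
    [0,0,0,0,0,-90,-0.35],
    [0,0,0,0,0,-50,-0.35],
    [0,0,0,0,0,-10,-0.35],
  ],
)

```text
time: 5.05
position: [0.5328, 0.2403, 0.1455]
tool_rot: [0.001, 0.91, -0.415, -0.0]
ft_force: [1.1, 1.0, 0.8]
gripper_width: 0.0578
grip_force: 0.0
```

```bash
python3 -c "
from h import *
s=robot.state();print(s['gripper_width'],s['position'],s['joint_pos'])"
```

```text
0.05782887324151123 [0.53284091 0.24031379 0.14554876] [ 7.66606694e-01  7.70736146e-03 -1.03989570e-01  1.12104706e-04
 -1.46070069e+00 -5.27928061e-02]
```

Call:
play_rows(
  plan=[
    [0,0,-6,0,0,40,-1],
    [0,0,-13,-12,-20,45,-1],
    [0,0,-20,-24,-40,45,-1],
    [0,0,-27,-36,-60,45,-1],
    [0,0,-34,-48,-80,45,-1],
    [0,0,-41,-60,-100,45,-1],
    [0,0,-48,-75,-122,45,-1],
    [0,0,-55,-90,-145,45,-1],
    [0,0,-62,-104,-168,45,-1],
    [0,0,-69,-114,-184,45,-1],
    [0,0,-70,-114,-184,45,-1],
    [0,0,-70,-114,-184,45,-1],
  ],
)

```text
time: 6.05
position: [0.4193, 0.0564, 0.1905]
tool_rot: [0.001, -0.506, 0.862, 0.0]
ft_force: [0.6, 0.6, -0.2]
gripper_width: 0.0854
grip_force: 0.0
```

```bash
python3 wb.py
```

```text
t 6.1 tcp [419.5  56.9 190.1] phi 151.0 w 85.3
box [418.5  58.4] [62.2 41.8] long 62.3 z 0.0294 delta mm [-1.   1.6] dphi 1.3
```

Call:
play_rows(
  plan=[
    [0,0,1,-1,1.5,-40,-1],
    [0,0,1,-1,1.5,-80,-1],
    [0,0,1,-1,1.5,-120,-1],
    [0,0,1,-1,1.5,-150,-1],
    [0,0,1,-1,1.5,-175,-1],
    [0,0,1,-1,1.5,-185,-1],
    [0,0,1,-1,1.5,-185,1],
    [0,0,1,-1,1.5,-185,1],
    [0,0,1,-1,1.5,-185,1],
    [0,0,1,-1,1.5,-185,1],
    [0,0,1,-1,1.5,-185,1],
    [0,0,1,-1,1.5,-185,1],
  ],
)

```text
time: 7.1
position: [0.4198, 0.0591, 0.0065]
tool_rot: [0.002, -0.515, 0.857, -0.0]
ft_force: [-0.8, 0.9, 7.9]
gripper_width: 0.0414
grip_force: 43.4
```

Call:
play_rows(
  plan=[
    [0,0,0,0,0,0,1],
    [0,0,0,0,0,0,1],
    [0,0,0,0,0,30,1],
    [0,0,0,0,0,70,1],
    [0,0,0,0,0,110,1],
    [0,0,0,0,0,148,1],
    [0,0,0,0,0,148,1],
  ],
)

```text
time: 7.68
position: [0.4215, 0.0589, 0.1614]
tool_rot: [0.007, -0.514, 0.858, -0.001]
ft_force: [1.4, 0.3, -0.6]
gripper_width: 0.0409
grip_force: 42.7
```

Call:
play_rows(
  plan=[
    [0,0,7,18,15,0,1],
    [0,0,14,36,30,0,1],
    [0,0,21,54,44,0,1],
    [0,0,28,72,59,0,1],
    [0,0,35,90,74,0,1],
    [0,0,42,108,88,0,1],
    [0,0,49,126,103,0,1],
    [0,0,56,144,118,0,1],
    [0,0,63,162,132,0,1],
    [0,0,69,162,132,0,1],
    [0,0,69,162,132,0,1],
  ],
)

```text
time: 8.6
position: [0.5805, 0.1908, 0.151]
tool_rot: [0.001, 0.91, -0.414, -0.001]
ft_force: [-0.5, -1.1, -0.7]
gripper_width: 0.0412
grip_force: 42.5
```

```bash
cat > chk.py <<'E'
from wb import *
a=np.radians(41);O=np.array([.625,.184]);u=np.array([np.cos(a),np.sin(a)]);v=np.array([-u[1],u[0]])
t=s['position'][:2]-O;print('tcp drawer',(t@u*1000).round(1),(t@v*1000).round(1),'grip',s['grip_force'])
D=np.dstack([(P[...,:2]-O)@u,(P[...,:2]-O)@v])*1000
ye=cv2.inRange(cv2.cvtColor(im,cv2.COLOR_RGB2HSV),(18,110,90),(38,255,255))>0
n,L,st,_=cv2.connectedComponentsWithStats((cv2.dilate(ye.astype(np.uint8),np.ones((3,3)))))
for i in range(1,n):
    ii=(L==i)&ye
    if ii.sum()<150: continue
    Z=P[ii][:,2];top=ii&(P[...,2]>np.percentile(Z,90)-.01)
    r=cv2.minAreaRect(D[top].astype(np.float32));print('yel',ii.sum(),'D',np.round(r[0],1),np.round(r[1],1),round(r[2],1),'ztop',np.median(P[top][:,2]).round(4))
E
python3 chk.py
```

```text
t 8.65 tcp [580.3 190.4 151.5] phi 40.8 w 41.0
tcp drawer -29.6 34.2 grip 42.501556277275085
yel 7520 D [-28.7  17. ] [94.7 44.5] 90.0 ztop 0.1733
```

Call:
play_rows(
  plan=[
    [0,0,0,0,0,-40,1],
    [0,0,0,0,0,-80,1],
    [0,0,0,0,0,-110,1],
    [0,0,0,0,0,-119.5,1],
    [0,0,0,0,0,-119.5,1],
    [0,0,0,0,0,-119.5,-0.35],
    [0,0,0,0,0,-119.5,-0.35],
    [0,0,0,0,0,-119.5,-0.35],
    [0,0,0,0,0,-119.5,-0.35],
    [0,0,0,0,0,-90,-0.35],
    [0,0,0,0,0,-50,-0.35],
    [0,0,0,0,0,-10,-0.35],
  ],
)

```text
time: 9.65
position: [0.5797, 0.1898, 0.1433]
tool_rot: [0.001, 0.91, -0.416, -0.0]
ft_force: [1.4, 0.8, 1.1]
gripper_width: 0.0577
grip_force: 0.0
```

Call:
play_rows(
  plan=[
    [0,0,-7,0,0,40,-1],
    [0,0,-14,-10,-35,49,-1],
    [0,0,-21,-20,-70,49,-1],
    [0,0,-28,-30,-105,49,-1],
    [0,0,-35,-40,-140,49,-1],
    [0,0,-42,-50,-175,49,-1],
    [0,0,-49,-60,-210,49,-1],
    [0,0,-56,-70,-245,49,-1],
    [0,0,-63,-80,-280,49,-1],
    [0,0,-70,-90,-315,49,-1],
    [0,0,-77,-100,-350,49,-1],
    [0,0,-80,-110,-385,49,-1],
  ],
)

```text
time: 10.65
position: [0.4696, -0.1963, 0.1923]
tool_rot: [0.001, -0.427, 0.904, -0.0]
ft_force: [0.7, -0.4, 0.3]
gripper_width: 0.0852
grip_force: 0.0
```

Call:
play_rows(
  plan=[
    [0,0,0,-8,-28,0,-1],
    [0,0,0,-16,-56,0,-1],
    [0,0,0,-24,-84,0,-1],
    [0,0,0,-24,-84,0,-1],
  ],
)

```text
time: 10.98
position: [0.4448, -0.2823, 0.1919]
tool_rot: [-0.0, -0.428, 0.904, -0.0]
ft_force: [0.2, 0.8, -0.5]
gripper_width: 0.0858
grip_force: 0.0
```

```bash
python3 wb.py
```

```text
t 11.03 tcp [ 445.4 -280.8  191.8] phi 140.7 w 85.5
box [ 320.9 -303.9] [62.1 42.5] long 42.9 z 0.0294 delta mm [-124.5  -23.1] dphi -7.8
box [ 446.8 -278.2] [62.3 41.7] long 51.7 z 0.0294 delta mm [1.4 2.5] dphi 1.0
```

Call:
play_rows(
  plan=[
    [0,0,1,1.5,2.5,-40,-1],
    [0,0,1,1.5,2.5,-80,-1],
    [0,0,1,1.5,2.5,-120,-1],
    [0,0,1,1.5,2.5,-150,-1],
    [0,0,1,1.5,2.5,-175,-1],
    [0,0,1,1.5,2.5,-187,-1],
    [0,0,1,1.5,2.5,-187,1],
    [0,0,1,1.5,2.5,-187,1],
    [0,0,1,1.5,2.5,-187,1],
    [0,0,1,1.5,2.5,-187,1],
    [0,0,1,1.5,2.5,-187,1],
    [0,0,1,1.5,2.5,-187,1],
  ],
)

```text
time: 12.03
position: [0.4495, -0.2766, 0.0069]
tool_rot: [0.001, -0.438, 0.899, -0.002]
ft_force: [0.3, 1.7, 7.5]
gripper_width: 0.041
grip_force: 43.1
```

Call:
play_rows(
  plan=[
    [0,0,0,0,0,0,1],
    [0,0,0,0,0,0,1],
    [0,0,0,0,0,30,1],
    [0,0,0,0,0,70,1],
    [0,0,0,0,0,110,1],
    [0,0,0,0,0,148,1],
    [0,0,0,0,0,148,1],
  ],
)

```text
time: 12.62
position: [0.4509, -0.2782, 0.1626]
tool_rot: [0.005, -0.438, 0.899, -0.006]
ft_force: [0.4, -0.8, 0.8]
gripper_width: 0.0411
grip_force: 42.4
```

Call:
play_rows(
  plan=[
    [0,0,7,12,30,0,1],
    [0,0,14,25,60,0,1],
    [0,0,21,38,90,0,1],
    [0,0,28,51,120,0,1],
    [0,0,35,64,150,0,1],
    [0,0,42,77,180,0,1],
    [0,0,49,90,210,0,1],
    [0,0,56,103,240,0,1],
    [0,0,63,116,270,0,1],
    [0,0,70,129,300,0,1],
    [0,0,77,142,330,0,1],
    [0,0,79,155,360,0,1],
  ],
)

```text
time: 13.62
position: [0.6033, 0.0855, 0.1525]
tool_rot: [-0.0, 0.911, -0.413, 0.0]
ft_force: [0.4, 0.0, -0.6]
gripper_width: 0.0409
grip_force: 42.1
```

Call:
play_rows(
  plan=[
    [0,0,0,12,28,0,1],
    [0,0,0,23,56,0,1],
    [0,0,0,23,56,0,1],
    [0,0,0,23,56,0,1],
  ],
)

```text
time: 13.95
position: [0.6258, 0.1412, 0.1514]
tool_rot: [0.0, 0.91, -0.415, -0.001]
ft_force: [0.4, -0.4, -1.1]
gripper_width: 0.0411
grip_force: 42.2
```

```bash
python3 chk.py
```

```text
t 14.0 tcp [625.7 140.2 151.9] phi 40.9 w 41.4
tcp drawer -28.2 -33.5 grip 42.22363471984863
yel 7451 D [-27.1 -51.2] [44.  92.6] 0.0 ztop 0.1734
```

Call:
play_rows(
  plan=[
    [0,0,0,0,0,-40,1],
    [0,0,0,0,0,-80,1],
    [0,0,0,0,0,-110,1],
    [0,0,0,0,0,-120,1],
    [0,0,0,0,0,-120,1],
    [0,0,0,0,0,-120,-0.35],
    [0,0,0,0,0,-120,-0.35],
    [0,0,0,0,0,-120,-0.35],
    [0,0,0,0,0,-120,-0.35],
    [0,0,0,0,0,-90,-0.35],
    [0,0,0,0,0,-50,-0.35],
    [0,0,0,0,0,-10,-0.35],
  ],
)

```text
time: 15.0
position: [0.6252, 0.1393, 0.1431]
tool_rot: [0.001, 0.91, -0.416, -0.001]
ft_force: [0.8, 0.2, 1.2]
gripper_width: 0.0578
grip_force: 0.0
```

Call:
play_rows(
  plan=[
    [0,0,-7,0,0,40,-1],
    [0,0,-14,-20,-30,49,-1],
    [0,0,-21,-40,-60,49,-1],
    [0,0,-28,-60,-90,49,-1],
    [0,0,-35,-80,-120,49,-1],
    [0,0,-42,-100,-150,49,-1],
    [0,0,-49,-120,-180,49,-1],
    [0,0,-56,-140,-210,49,-1],
    [0,0,-63,-160,-240,49,-1],
    [0,0,-70,-180,-270,49,-1],
    [0,0,-77,-200,-300,49,-1],
    [0,0,-84,-220,-330,49,-1],
  ],
)

```text
time: 16.0
position: [0.4046, -0.1914, 0.1922]
tool_rot: [0.001, -0.395, 0.918, -0.0]
ft_force: [1.8, -1.3, 0.2]
gripper_width: 0.0856
grip_force: 0.0
```

Call:
play_rows(
  plan=[
    [0,0,-4,-20,-28,0,-1],
    [0,0,-4,-40,-56,0,-1],
    [0,0,-4,-60,-84,0,-1],
    [0,0,-4,-85,-114,0,-1],
    [0,0,-4,-85,-114,0,-1],
    [0,0,-4,-85,-114,0,-1],
  ],
)

```text
time: 16.5
position: [0.3195, -0.3056, 0.192]
tool_rot: [0.0, -0.364, 0.932, -0.0]
ft_force: [0.4, 1.0, 0.2]
gripper_width: 0.0856
grip_force: 0.0
```

```bash
python3 wb.py
```

```text
t 16.55 tcp [ 320.4 -304.7  191.8] phi 132.8 w 85.5
box [ 320.5 -304. ] [61.6 42. ] long 42.9 z 0.0294 delta mm [0.1 0.8] dphi 0.2
```

Call:
play_rows(
  plan=[
    [0,0,0,0,1,-40,-1],
    [0,0,0,0,1,-80,-1],
    [0,0,0,0,1,-120,-1],
    [0,0,0,0,1,-150,-1],
    [0,0,0,0,1,-175,-1],
    [0,0,0,0,1,-187,-1],
    [0,0,0,0,1,-187,1],
    [0,0,0,0,1,-187,1],
    [0,0,0,0,1,-187,1],
    [0,0,0,0,1,-187,1],
    [0,0,0,0,1,-187,1],
    [0,0,0,0,1,-187,1],
  ],
)

```text
time: 17.55
position: [0.3223, -0.3036, 0.0062]
tool_rot: [0.001, -0.366, 0.931, -0.001]
ft_force: [1.3, 3.0, 6.7]
gripper_width: 0.0413
grip_force: 43.0
```

Call:
play_rows(
  plan=[
    [0,0,0,0,0,0,1],
    [0,0,0,0,0,0,1],
    [0,0,0,0,0,30,1],
    [0,0,0,0,0,70,1],
    [0,0,0,0,0,110,1],
    [0,0,0,0,0,148,1],
    [0,0,0,0,0,148,1],
  ],
)

```text
time: 18.13
position: [0.3232, -0.3054, 0.1614]
tool_rot: [0.004, -0.366, 0.931, -0.005]
ft_force: [0.6, -0.5, 0.1]
gripper_width: 0.0412
grip_force: 42.3
```

Call:
play_rows(
  plan=[
    [0,0,7,25,28,0,1],
    [0,0,14,50,56,0,1],
    [0,0,21,75,84,0,1],
    [0,0,28,100,112,0,1],
    [0,0,35,125,140,0,1],
    [0,0,42,150,168,0,1],
    [0,0,49,175,196,0,1],
    [0,0,56,200,224,0,1],
    [0,0,63,225,252,0,1],
    [0,0,70,250,280,0,1],
    [0,0,77,275,308,0,1],
    [0,0,84,300,336,0,1],
  ],
)

```text
time: 19.13
position: [0.6217, 0.0344, 0.1519]
tool_rot: [0.0, 0.896, -0.444, -0.0]
ft_force: [-0.0, -0.3, -0.3]
gripper_width: 0.0409
grip_force: 42.1
```

Call:
play_rows(
  plan=[
    [0,0,4,25,28,0,1],
    [0,0,4,49,54,0,1],
    [0,0,4,49,54,0,1],
    [0,0,4,49,54,0,1],
  ],
)

```text
time: 19.47
position: [0.67, 0.0882, 0.1496]
tool_rot: [0.001, 0.91, -0.415, -0.001]
ft_force: [-0.3, 0.2, -0.9]
gripper_width: 0.0415
grip_force: 42.1
```

```bash
python3 chk.py
```

```text
t 19.52 tcp [669.7  87.1 150.9] phi 40.9 w 41.6
tcp drawer -29.8 -102.4 grip 42.132448554039
yel 7463 D [ -28.4 -119.3] [44.4 94.6] 2.1 ztop 0.1722
```

Call:
play_rows(
  plan=[
    [0,0,0,0,0,-40,1],
    [0,0,0,0,0,-80,1],
    [0,0,0,0,0,-110,1],
    [0,0,0,0,0,-119,1],
    [0,0,0,0,0,-119,1],
    [0,0,0,0,0,-119,-0.35],
    [0,0,0,0,0,-119,-0.35],
    [0,0,0,0,0,-119,-0.35],
    [0,0,0,0,0,-119,-0.35],
    [0,0,0,0,0,-90,-0.35],
    [0,0,0,0,0,-50,-0.35],
    [0,0,0,0,0,-10,-0.35],
  ],
)

```text
time: 20.52
position: [0.6692, 0.0865, 0.1432]
tool_rot: [0.001, 0.91, -0.415, -0.001]
ft_force: [1.6, 0.2, 1.1]
gripper_width: 0.0577
grip_force: 0.0
```

Call:
play_rows(
  plan=[
    [0,0,-7,0,0,40,-0.35],
    [0,0,-14,-18,-2,55,1],
    [0,0,-21,-36,-4,55,1],
    [0,0,-28,-54,-6,55,1],
    [0,0,-35,-72,-8,55,1],
    [0,0,-42,-90,-10,55,1],
    [0,0,-49,-108,-12,55,1],
    [0,0,-56,-126,-14,55,1],
    [0,0,-63,-144,-16,55,1],
    [0,0,-70,-162,-18,55,1],
    [0,0,-77,-177,-18,55,1],
    [0,0,-84,-177,-18,55,1],
  ],
)

```text
time: 21.52
position: [0.4915, 0.0687, 0.1991]
tool_rot: [0.002, -0.395, 0.918, 0.0]
ft_force: [0.9, -0.7, -0.1]
gripper_width: 0.0
grip_force: 0.0
```

Call:
play_rows(
  plan=[
    [0,0,-6,0,0,0,1],
    [0,0,-6,0,0,0,1],
    [0,0,-6,0,0,0,1],
  ],
)

```text
time: 21.77
position: [0.4929, 0.0688, 0.198]
tool_rot: [0.001, -0.351, 0.936, 0.0]
ft_force: [-0.5, 0.5, 1.4]
gripper_width: 0.0004
grip_force: 0.0
```

```bash
python3 chk.py; python3 -c "
from h import *
C,im,d=grab('top');save(im[90:300,90:410],'t2.png',2.4);np.savez('t2.npz',im=im,d=d)"
```

```text
t 21.82 tcp [492.9  68.8 197.7] phi 131.1 w -0.1
tcp drawer -175.2 -0.3 grip 0.0
```

View pics/t2.png

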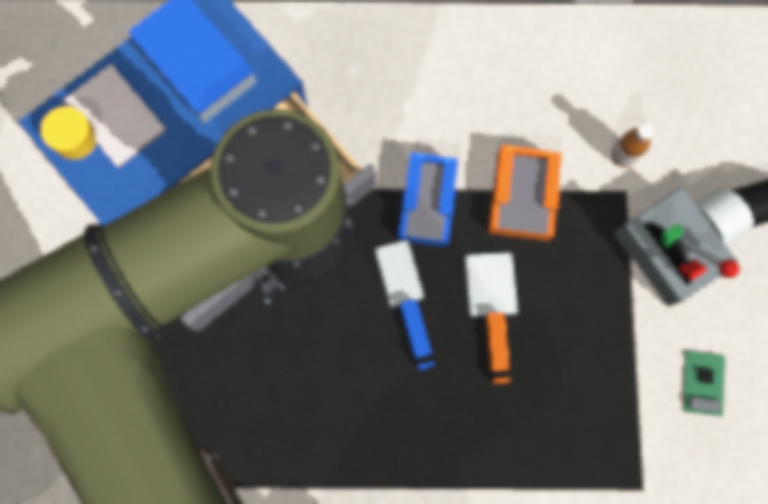

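The mat is now clear of boxes; the arm hides the drawer. I'll check the drawer from the side camera.

```bash
python3 -c "
from h import *
C,im,d=grab('side');save(im[130:290,130:400],'s2.png',2.8)"
```

```text
(no output)
```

View pics/s2.png

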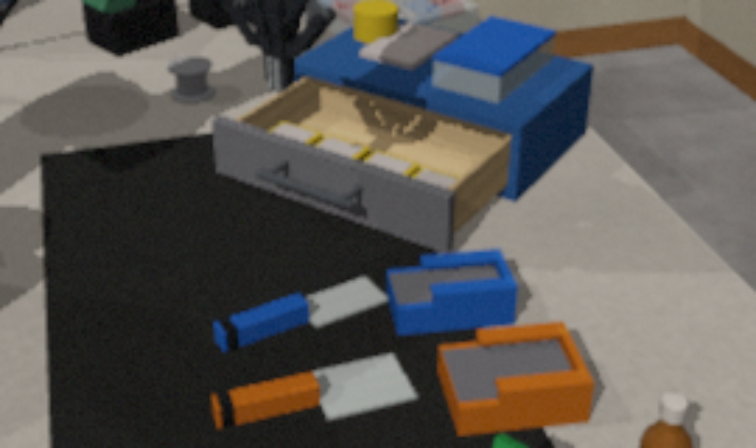

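All four boxes sit in a row in the drawer. Next: lower and push the bar handle along the cabinet axis.

Call:
play_rows(
  plan=[
    [0,0,0,0,0,-40,1],
    [0,0,0,0,0,-80,1],
    [0,0,0,0,0,-120,1],
    [0,0,0,0,0,-148,1],
    [0,0,0,0,0,-148,1],
    [0,0,0,7.5,6.5,-148,1],
    [0,0,0,15,13,-148,1],
    [0,0,0,22.5,19.5,-148,1],
    [0,0,0,30,26,-148,1],
    [0,0,0,37.5,32.5,-148,1],
    [0,0,0,45,39,-148,1],
    [0,0,0,52.5,45.5,-148,1],
  ],
)

```text
time: 22.92
position: [0.5465, 0.1152, 0.0499]
tool_rot: [0.0, -0.35, 0.937, 0.0]
ft_force: [-0.5, -1.1, 1.3]
gripper_width: 0.0003
grip_force: 0.7
```

Call:
play_rows(
  plan=[
    [0,0,0,7.5,6.5,0,1],
    [0,0,0,15,13,0,1],
    [0,0,0,22.5,19.5,0,1],
    [0,0,0,30,26,0,1],
    [0,0,0,37.5,32.5,0,1],
    [0,0,0,45,39,0,1],
    [0,0,0,52.5,45.5,0,1],
    [0,0,0,60,52,0,1],
    [0,0,0,64,55.5,0,1],
    [0,0,0,68,59,0,1],
    [0,0,0,70,60.7,0,1],
    [0,0,0,70,60.7,0,1],
  ],
)

```text
time: 23.92
position: [0.6154, 0.1752, 0.0489]
tool_rot: [-0.0, -0.349, 0.937, 0.0]
ft_force: [-0.0, -0.1, -1.4]
gripper_width: -0.0002
grip_force: 0.0
```

```bash
python3 chk.py; python3 -c "
from h import *
print(robot.state()['ft_force'],robot.state()['position'])"
```

```text
t 23.97 tcp [615.4 175.2  49.1] phi 130.9 w -0.1
tcp drawer -13.0 -0.4 grip 0.0
[-0.09478712 -0.7544447   1.56410754] [0.61541313 0.17519002 0.04907331]
```

Call:
play_rows(
  plan=[
    [0,0,0,2,1.7,0,1],
    [0,0,0,4,3.5,0,1],
    [0,0,0,6,5.2,0,1],
    [0,0,0,6,5.2,0,1],
  ],
)

```text
time: 24.3
position: [0.6159, 0.1754, 0.049]
tool_rot: [-0.008, -0.349, 0.937, -0.002]
ft_force: [-25.7, -13.0, 14.8]
gripper_width: 0.0002
grip_force: 14.3
```

Call:
play_rows(
  plan=[
    [0,0,0,2,1.7,0,1],
    [0,0,0,4,3.5,0,1],
    [0,0,0,4,3.5,0,1],
  ],
)

```text
time: 24.55
position: [0.616, 0.1755, 0.049]
tool_rot: [-0.014, -0.348, 0.937, -0.004]
ft_force: [-43.1, -22.4, 24.8]
gripper_width: 0.0002
grip_force: 24.2
```

```bash
python3 chk.py|head -2; python3 dr.py
```

```text
t 24.6 tcp [616.  175.5  49. ] phi 130.8 w 0.0
tcp drawer -12.3 -0.5 grip 24.07697170972824Traceback (most recent call last):
  File "dr.py", line 9, in <module>
    rect(reg&(P[...,2]>.012)&(P[...,2]<.032)&(cv2.inRange(hsv,(8,40,90),(35,255,255))>0),'floor')
    ~~~~^^^^^^^^^^^^^^^^^^^^^^^^^^^^^^^^^^^^^^^^^^^^^^^^^^^^^^^^^^^^^^^^^^^^^^^^^^^^^^^^^^^^^^^^^
  File "dr.py", line 6, in rect
    nn,L,st,_=cv2.connectedComponentsWithStats(m.astype(np.uint8));i=1+np.argmax(st[1:,4]);X=P[L==i]
                                                                       ~~~~~~~~~^^^^^^^^^^
    return _wrapfunc(a, 'argmax', axis=axis, out=out, **kwds)
    return bound(*args, **kwds)
ValueError: attempt to get argmax of an empty sequence
```

The drawer reached its hard stop at about 50 N. Backing off, then hovering to measure the docks and verify the drawer.

Call:
play_rows(
  plan=[
    [0,0,0,-10,-9,0,1],
    [0,0,0,-36,-30,0,1],
    [0,0,0,-36,-30,40,1],
    [0,0,0,-36,-30,80,1],
    [0,0,-6,-36,-35,115,-1],
    [0,0,-12,-36,-70,150,-1],
    [0,0,-18,-36,-105,150,-1],
    [0,0,-24,-36,-140,150,-1],
    [0,0,-30,-36,-175,150,-1],
    [0,0,-36,-36,-210,150,-1],
    [0,0,-38,-36,-245,150,-1],
    [0,0,-38,-36,-280,150,-1],
  ],
)

```text
time: 25.65
position: [0.5891, -0.0979, 0.1998]
tool_rot: [0.001, -0.024, 1.0, 0.0]
ft_force: [1.1, 1.1, 0.1]
gripper_width: 0.0857
grip_force: 0.0
```

Call:
play_rows(
  plan=[
    [0,0,0,0,-30,0,-1],
    [0,0,0,0,-30,0,-1],
    [0,0,0,0,-30,0,-1],
  ],
)

```text
time: 25.9
position: [0.5891, -0.1279, 0.1994]
tool_rot: [0.0, -0.024, 1.0, 0.0]
ft_force: [0.5, 0.2, -0.4]
gripper_width: 0.0851
grip_force: 0.0
```

```bash
python3 -c "
from wb import *
save(im,'w3.png',1.5)"; python3 - <<'E'
import re
exec(open('dr.py').read().split("rect(reg")[0])
rect(reg&(P[...,2]>.08)&(P[...,2]<.097)&(hsv[...,1]<80),'front')
rect(reg&(P[...,2]>.094)&(P[...,2]<.11)&(hsv[...,1]>150)&(hsv[...,0]>100),'roof')
save(im[70:260,80:400],'t3.png',2.4)
E
```

```text
t 25.95 tcp [ 589.2 -126.7  199.3] phi 92.8 w 85.8
front [605.3 277.3] [ 19.7 160.1] 41.5 z 0.088
roof [697.9 335.2] [203.4 188.8] 41.1 z 0.1008
```

View pics/w3.png

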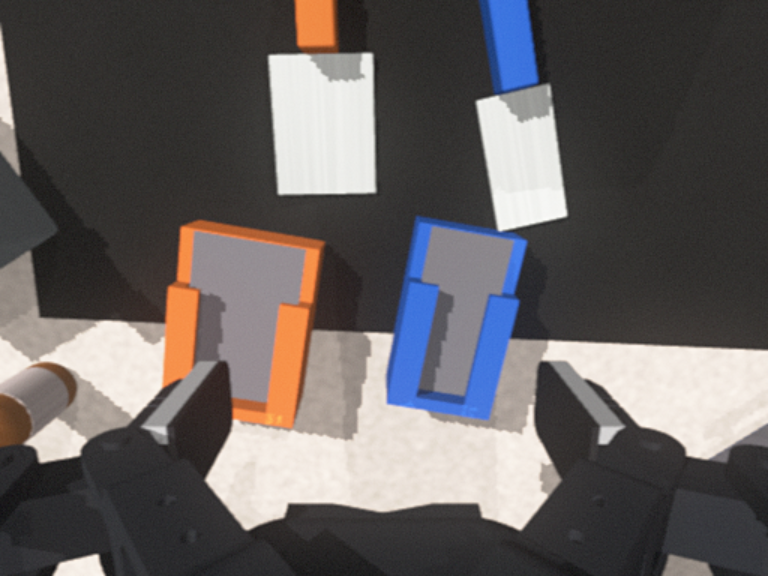

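View pics/t3.png

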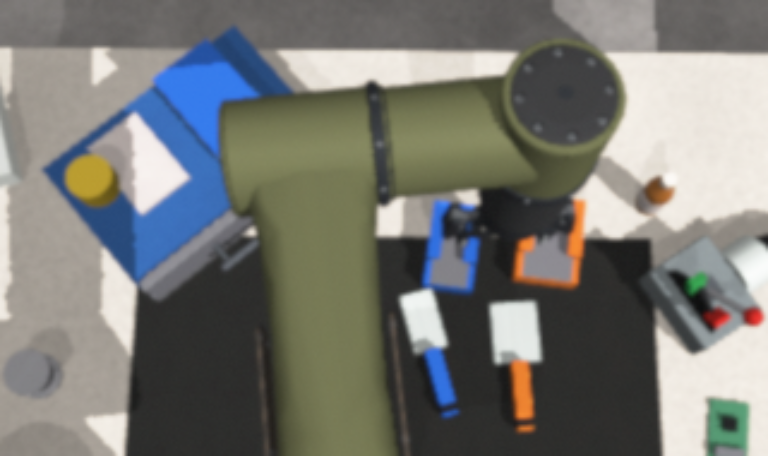

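The drawer front sits flush against the roof in t3, so it is shut. In w3 the orange dock's stop end at (265,415) is partly behind a finger, so I'll move 65 mm forward for a clear measurement.

Call:
play_rows(
  plan=[
    [0,0,0,33,0,0,-1],
    [0,0,0,65,0,0,-1],
    [0,0,0,65,0,0,-1],
    [0,0,0,65,0,0,-1],
  ],
)

```text
time: 26.33
position: [0.6551, -0.1247, 0.1965]
tool_rot: [-0.002, -0.026, 1.0, 0.0]
ft_force: [-0.5, 0.4, -0.5]
gripper_width: 0.0856
grip_force: 0.0
```

```bash
cat > dock.py <<'E'
from wb import *
hsv=cv2.cvtColor(im,cv2.COLOR_RGB2HSV);Z=P[...,2]
def big(m):
    n,L,st,_=cv2.connectedComponentsWithStats(m.astype(np.uint8));return L==1+np.argmax(st[1:,4])
def show(n,m):
    r=cv2.minAreaRect((P[m][:,:2]*1000).astype(np.float32));print(n,m.sum(),np.round(r[0],1),np.round(r[1],1),round(r[2],2),'z',np.median(Z[m]).round(4));return r
near=np.hypot(P[...,0]-.62,P[...,1]+.13)<.16
for n,lo,hi in(('orange',(4,140,80),(17,255,255)),('blue',(100,140,60),(125,255,255))):
    c=(cv2.inRange(hsv,lo,hi)>0)&near
    lip=c&(Z>.041)&(Z<.052)
    n1,L,st,_=cv2.connectedComponentsWithStats(lip.astype(np.uint8))
    for i in range(1,n1):
        if st[i,4]>300: show(n+' lip part',L==i)
    show(n+' lips',lip)
    ctr=P[lip].mean(0)
    g=(hsv[...,1]<60)&(Z>.026)&(Z<.038)&(np.hypot(P[...,0]-ctr[0],P[...,1]-ctr[1])<.1)
    show(n+' floor',big(g))
    show(n+' body',c&(Z>.02))
E
python3 dock.py
```

```text
t 26.38 tcp [ 654.6 -125.   198.1] phi 93.0 w 85.4
orange lip part 4379 [ 656.  -218.8] [86.7 83.4] 82.98 z 0.045
orange lips 4379 [ 656.  -218.8] [86.7 83.4] 82.98 z 0.045
orange floor 7296 [ 635.4 -216.5] [ 69.1 108.7] 83.06 z 0.0316
orange body 5687 [ 641.  -197.2] [126.  118.3] 82.9 z 0.0447
blue lip part 4045 [644.8 -81.4] [67.9 83. ] 82.7 z 0.0451
blue lips 4045 [644.8 -81.4] [67.9 83. ] 82.7 z 0.0451
blue floor 4978 [624.1 -79.2] [ 51.3 108.5] 82.74 z 0.0317
blue body 5030 [626.1 -88.4] [ 86.7 118. ] 82.52 z 0.0448
```

Dock sizes match (86x83 and 68x83). Now a view covering both spatulas.

Call:
play_rows(
  plan=[
    [0,0,0,-35,-5,0,-1],
    [0,0,0,-70,-5,0,-1],
    [0,0,0,-105,-5,0,-1],
    [0,0,0,-105,-5,0,-1],
    [0,0,0,-105,-5,0,-1],
  ],
)

```text
time: 26.8
position: [0.5479, -0.131, 0.2017]
tool_rot: [0.002, -0.026, 1.0, 0.0]
ft_force: [0.6, 0.5, 0.8]
gripper_width: 0.0852
grip_force: 0.0
```

```bash
cat > spat.py <<'E'
from wb import *
hsv=cv2.cvtColor(im,cv2.COLOR_RGB2HSV);Z=P[...,2]
def rects(n,m,mn=800):
    k,L,st,_=cv2.connectedComponentsWithStats(m.astype(np.uint8))
    for i in range(1,k):
        if st[i,4]<mn: continue
        ii=L==i;r=cv2.minAreaRect((P[ii][:,:2]*1000).astype(np.float32));a=r[2]+(90 if r[1][1]>r[1][0] else 0)
        a=(a+90)%180-90
        print(n,st[i,4],np.round(r[0],1),np.round(r[1],1),'long',round(a,2),'z',np.median(Z[ii]).round(4))
reg=(P[...,0]>.3)&(P[...,0]<.6)&(P[...,1]<.05)&(P[...,1]>-.28)
if __name__=='__main__':
    print(C[2])
    rects('blade',reg&(hsv[...,1]<70)&(hsv[...,2]>95)&(Z>-.003)&(Z<.012))
    rects('orange',reg&(cv2.inRange(hsv,(4,140,60),(17,255,255))>0)&(Z>.02)&(Z<.029))
    rects('blue',reg&(cv2.inRange(hsv,(100,140,50),(125,255,255))>0)&(Z>.02)&(Z<.029))
    rects('orange all',reg&(Z>.02)&(Z<.029)&(P[...,1]<-.13))
    rects('blue all',reg&(Z>.02)&(Z<.029)&(P[...,1]>-.12))
E
python3 spat.py
```

```text
t 26.85 tcp [ 548.9 -130.9  201.3] phi 93.0 w 85.5
[ 0.48215318 -0.13369534  0.34304434]
blade 5815 [ 510.7 -169.2] [87.5 67.1] long 3.66 z 0.003
blade 4006 [525.2 -38.1] [88.2 49.6] long 15.49 z 0.0031
orange 2012 [ 434.9 -173.5] [65.6 22.2] long 3.83 z 0.023
blue 2307 [445.3 -61.2] [78.9 22.5] long 15.49 z 0.023
orange all 2012 [ 434.9 -173.5] [65.6 22.2] long 3.83 z 0.023
blue all 2712 [439.2 -62.7] [93.1 23. ] long 15.92 z 0.0231
```

Call:
play_rows(
  plan=[
    [0,0,0.75,-35,-14,0,-1],
    [0,0,0.75,-70,-28,0,-1],
    [0,0,0.75,-105.5,-42.5,-20,-1],
    [0,0,0.75,-105.5,-42.5,-60,-1],
    [0,0,0.75,-105.5,-42.5,-100,-1],
    [0,0,0.75,-105.5,-42.5,-140,-1],
    [0,0,0.75,-105.5,-42.5,-175,-1],
    [0,0,0.75,-105.5,-42.5,-190,-1],
    [0,0,0.75,-105.5,-42.5,-197,-1],
    [0,0,0.75,-105.5,-42.5,-197,-1],
  ],
)

```text
time: 27.68
position: [0.4435, -0.1736, 0.0012]
tool_rot: [-0.001, -0.032, 0.999, 0.0]
ft_force: [-0.2, 0.2, 0.2]
gripper_width: 0.0858
grip_force: 0.0
```

Call:
play_rows(
  plan=[
    [0,0,0,0,0,0,1],
    [0,0,0,0,0,0,1],
    [0,0,0,0,0,0,1],
    [0,0,0,0,0,0,1],
    [0,0,0,0,0,0,1],
    [0,0,0,0,0,0,1],
    [0,0,0,0,0,0,1],
    [0,0,0,0,0,0,1],
    [0,0,0,0,0,0,1],
  ],
  force=60,
)

```text
time: 28.43
position: [0.4445, -0.1739, 0.0032]
tool_rot: [0.001, -0.032, 0.999, -0.0]
ft_force: [-1.2, 0.6, 6.0]
gripper_width: 0.0207
grip_force: 60.8
```

```bash
python3 spat.py; python3 -c "
from h import *
s=robot.state();print(s['ft_force'],s['wrist_torque'])"
```

```text
t 28.48 tcp [ 444.5 -173.9    3.2] phi 93.7 w 20.4
[ 0.37921671 -0.17734385  0.14483439]
blade 1427 [ 484.5 -169.8] [35.5 20.2] long 87.42 z 0.0031
orange 3165 [ 428.1 -174.1] [78.5 22.3] long 3.13 z 0.023
blue 2060 [441.2 -72.1] [65.4  5.7] long 14.75 z 0.0226
orange all 13983 [ 420.3 -175. ] [39.5 95.9] long -7.17 z 0.0231
blue all 2803 [433.6 -74.5] [81.3  7.5] long 13.98 z 0.0227
[-0.84739104  1.00270763  6.15361762] [ 0.32553234  0.27932734 -0.05098168]
```

Call:
play_rows(
  plan=[
    [0,0,0,0,0,10,1],
    [0,0,0,0,0,30,1],
    [0,0,0,0,0,60,1],
    [0,0,-5,-1,-10,60,1],
    [0,0,-10.7,-2,-19,60,1],
    [0,0,-10.7,-2,-19,60,1],
    [0,0,-10.7,-2,-19,60,1],
  ],
)

```text
time: 29.07
position: [0.4412, -0.1928, 0.0619]
tool_rot: [-0.001, 0.061, 0.998, 0.0]
ft_force: [-0.2, 0.6, -2.3]
gripper_width: 0.0201
grip_force: 60.0
```

```bash
cat > held.py <<'E'
# pose of a held spatula from the top and wrist views: blade points (white) near a height
from h import *
import sys
s=robot.state();q=s['tool_rot'];M=R.from_quat([q[1],q[2],q[3],q[0]]).as_matrix();y=M[:,1]
print('t',round(s['time'],2),'tcp',(s['position']*1000).round(1),'phi',round(np.degrees(np.arctan2(y[1],y[0]))%180,2),'toolz',M[:,2].round(4),'w',round(s['gripper_width']*1000,1),'F',s['ft_force'].round(1),'T',s['wrist_torque'].round(2))
for cn in('top','side'):
    C,im,d=grab(cn);P=pts(C,d);hsv=cv2.cvtColor(im,cv2.COLOR_RGB2HSV);X=s['position']
    m=(hsv[...,1]<70)&(hsv[...,2]>95)&(P[...,2]>X[2]-.03)&(P[...,2]<X[2]+.03)&(P[...,0]>X[0]+.02)&(P[...,0]<X[0]+.13)&(abs(P[...,1]-X[1])<.07)&(P[...,2]>.02)
    n,L,st,_=cv2.connectedComponentsWithStats(m.astype(np.uint8))
    if n<2: print(cn,'none');continue
    i=1+np.argmax(st[1:,4]);B=P[L==i]*1000
    r=cv2.minAreaRect(B[:,:2].astype(np.float32));A=np.c_[B[:,:2]-B[:,:2].mean(0),np.ones(len(B))];c=np.linalg.lstsq(A,B[:,2],rcond=None)[0]
    print(cn,len(B),np.round(r[0],1),np.round(r[1],1),round(r[2],1),'z',c[2].round(1),'slope dz/dx,dz/dy',c[:2].round(3))
E
python3 held.py
```

```text
t 29.07 tcp [ 441.2 -192.8   61.9] phi 83.01 toolz [-1.2e-03  6.0e-04 -1.0e+00] w 20.1 F [-0.2  0.6 -2.3] T [ 0.06 -0.01 -0.05]
top none
side 596 [ 505.7 -200.9] [65.2 84.3] 83.2 z 63.4 slope dz/dx,dz/dy [-0.001  0.013]
```

Call:
play_rows(
  plan=[
    [0,0,0,0.5,0,-15,1],
    [0,0,0,0.5,0,-24,1],
    [0,0,0,0.5,0,-24,1],
    [0,0,0,15.4,-1.8,-24,1],
    [0,0,0,30.3,-3.7,-24,1],
    [0,0,0,45.2,-5.5,-24,1],
    [0,0,0,60,-7.3,-24,1],
    [0,0,0,60,-7.3,-24,1],
    [0,0,0,60,-7.3,-24,1],
  ],
)

```text
time: 29.92
position: [0.5018, -0.1999, 0.0379]
tool_rot: [-0.001, 0.061, 0.998, 0.0]
ft_force: [-0.1, -0.2, -1.9]
gripper_width: 0.0208
grip_force: 59.9
```

```bash
python3 held.py; python3 - <<'E'
from h import *
C,im,d=grab('side');save(im[190:330,220:380],'s4.png',4)
E
```

```text
t 29.92 tcp [ 501.8 -199.9   37.9] phi 83.0 toolz [-1.5e-03  1.0e-04 -1.0e+00] w 20.8 F [-0.1 -0.2 -1.9] T [ 0.01  0.05 -0.01]
top none
side 702 [ 578.6 -210.2] [ 67.9 107.1] 80.2 z 38.7 slope dz/dx,dz/dy [-0.044  0.021]
```

View pics/s4.png

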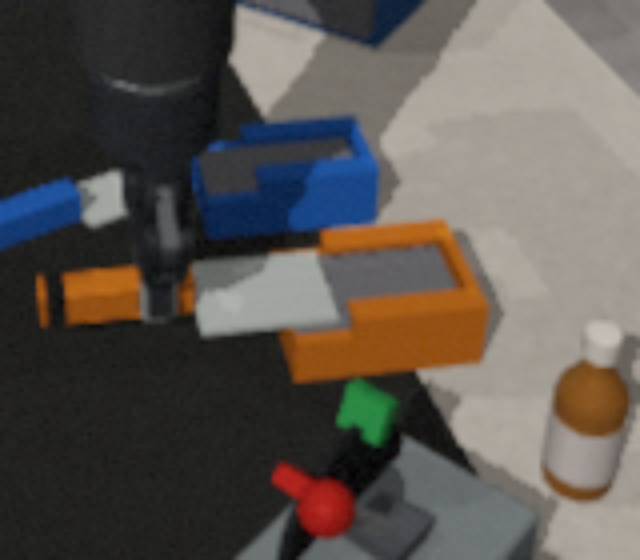

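The blade is level and lined up, with its tip at about (340,320), just before the lips. Pushing in.

Call:
play_rows(
  plan=[
    [0,0,0,7,-1,0,1],
    [0,0,0,14,-2,0,1],
    [0,0,0,21,-2.8,0,1],
    [0,0,0,28,-3.7,0,1],
    [0,0,0,35,-4.6,0,1],
    [0,0,0,42,-5.4,0,1],
    [0,0,0,49,-6.3,0,1],
    [0,0,0,56,-7.2,0,1],
    [0,0,0,63,-8,0,1],
    [0,0,0,70,-8.9,0,1],
    [0,0,0,74,-9.4,0,1],
    [0,0,0,74,-9.4,0,1],
  ],
)

```text
time: 31.07
position: [0.5765, -0.2096, 0.038]
tool_rot: [-0.0, 0.061, 0.998, 0.0]
ft_force: [-0.3, -0.4, -1.2]
gripper_width: 0.0206
grip_force: 59.9
```

Call:
play_rows(
  plan=[
    [0,0,0,2,-0.2,0,1],
    [0,0,0,4,-0.5,0,1],
    [0,0,0,6,-0.7,0,1],
    [0,0,0,6,-0.7,0,1],
  ],
)

```text
time: 31.4
position: [0.5814, -0.2102, 0.0381]
tool_rot: [-0.001, 0.062, 0.998, 0.0]
ft_force: [-2.5, 0.2, -2.2]
gripper_width: 0.0209
grip_force: 60.0
```

```bash
python3 held.py
```

```text
t 31.4 tcp [ 581.4 -210.2   38.1] phi 82.95 toolz [-1.2e-03  3.0e-04 -1.0e+00] w 20.9 F [-2.5  0.2 -2.2] T [ 0.09  0.65 -0.09]
top none
side 407 [ 645.2 -221. ] [62.2 85.7] 85.8 z 40.1 slope dz/dx,dz/dy [ 0.01  -0.039]
```

Call:
play_rows(
  plan=[
    [0,0,0,1,-0.1,0,1],
    [0,0,0,2,-0.2,0,1],
    [0,0,0,2,-0.2,0,1],
  ],
)

```text
time: 31.75
position: [0.5814, -0.2102, 0.0378]
tool_rot: [-0.003, 0.062, 0.998, 0.0]
ft_force: [-10.7, 3.8, 3.0]
gripper_width: 0.0212
grip_force: 60.5
```

Call:
play_rows(
  plan=[
    [0,0,0,0,0,-1,1],
    [0,0,0,0,0,-2,1],
    [0,0,0,1,-0.1,-2.5,1],
    [0,0,0,2,-0.2,-2.5,1],
    [0,0,0,2,-0.2,-2.5,1],
  ],
)

```text
time: 32.17
position: [0.5813, -0.2104, 0.0353]
tool_rot: [-0.005, 0.062, 0.998, 0.0]
ft_force: [-19.9, 5.4, 7.1]
gripper_width: 0.0208
grip_force: 61.4
```

Call:
play_rows(
  plan=[
    [0,0,0,0,0,0,-0.2],
    [0,0,0,0,0,0,-0.2],
    [0,0,0,0,0,0,-0.2],
    [0,0,0,0,0,0,-0.2],
    [0,0,0,0,0,30,-0.2],
    [0,0,0,0,0,70,-0.2],
    [0,0,0,0,0,110,-1],
    [0,0,0,0,0,150,-1],
    [0,0,0,-20,35,165,-1],
    [0,0,0,-30,65,165,-1],
    [0,0,0,-30,75,165,-1],
    [0,0,0,-30,75,165,-1],
  ],
)

```text
time: 33.17
position: [0.5562, -0.1335, 0.2019]
tool_rot: [0.001, 0.06, 0.998, 0.0]
ft_force: [-1.0, -1.7, -0.6]
gripper_width: 0.0853
grip_force: 0.0
```

```bash
python3 spat.py; python3 - <<'E'
from h import *
z=np.load('w.npz');save(z['im'],'w5.png',1)
C=cam('wrist');P=pts(C,z['d']);im=z['im'];hsv=cv2.cvtColor(im,cv2.COLOR_RGB2HSV)
O=np.array([.645,-.2175]);a=np.radians(-7);u=np.array([np.cos(a),np.sin(a)]);v=np.array([-u[1],u[0]])
X=(P[...,:2]-O)@u*1000;Y=(P[...,:2]-O)@v*1000
m=(hsv[...,1]<70)&(hsv[...,2]>140)&(P[...,2]>.028)&(P[...,2]<.045)&(abs(Y)<30)&(X>-80)&(X<60)
print('blade in dock',np.percentile(X[m],[1,50,99]),np.percentile(Y[m],[1,99]),np.median(P[m][:,2]))
E
```

```text
t 33.22 tcp [ 556.1 -134.6  201.3] phi 83.1 w 86.1
[ 0.49105619 -0.1250965   0.34344738]
blade 4219 [525.6 -38.1] [88.4 49.2] long 15.76 z 0.0031
blue 2199 [446.6 -60.7] [76.4 22.3] long 15.7 z 0.023
blue all 2222 [446.9 -60.6] [77.3 22.3] long 15.7 z 0.023
blade in dock [-61.04458837  -2.56535061  43.90738884] [-28.87299075  26.28202906] 0.034294099722569055
```

View pics/w5.png

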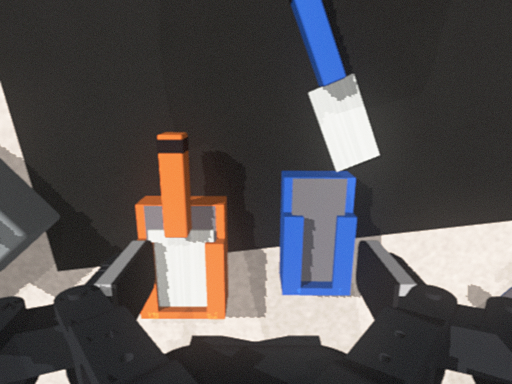

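The orange spatula is home at (180,270), with its tip at the stop. The blue spatula is undisturbed at (340,120), so it is next.

Call:
play_rows(
  plan=[
    [0,0,7,-25,20,0,-1],
    [0,0,14,-50,40,0,-1],
    [0,0,21,-75,60,-10,-1],
    [0,0,22.6,-100.5,77,-30,-1],
    [0,0,22.6,-100.5,77,-65,-1],
    [0,0,22.6,-100.5,77,-105,-1],
    [0,0,22.6,-100.5,77,-145,-1],
    [0,0,22.6,-100.5,77,-178,-1],
    [0,0,22.6,-100.5,77,-192,-1],
    [0,0,22.6,-100.5,77,-197,-1],
    [0,0,22.6,-100.5,77,-197,-1],
  ],
)

```text
time: 34.13
position: [0.4547, -0.0594, 0.0025]
tool_rot: [-0.001, -0.135, 0.991, -0.0]
ft_force: [0.1, -0.7, 0.0]
gripper_width: 0.0852
grip_force: 0.0
```

Call:
play_rows(
  plan=[
    [0,0,0,0,0,0,1],
    [0,0,0,0,0,0,1],
    [0,0,0,0,0,0,1],
    [0,0,0,0,0,0,1],
    [0,0,0,0,0,0,1],
    [0,0,0,0,0,0,1],
    [0,0,0,0,0,0,1],
    [0,0,0,0,0,0,1],
    [0,0,0,0,0,0,1],
  ],
  force=60,
)

```text
time: 34.88
position: [0.4559, -0.0585, 0.0047]
tool_rot: [0.001, -0.135, 0.991, -0.0]
ft_force: [-1.3, 1.0, 5.4]
gripper_width: 0.0207
grip_force: 61.4
```

```bash
python3 spat.py; python3 held.py | head -1
```

```text
t 34.93 tcp [455.9 -58.5   4.7] phi 105.6 w 20.6
[ 0.39289027 -0.07530665  0.14631068]
blade 128497 [432.4 -70.9] [155.4 246.8] long -74.21 z -0.0001
blade 968 [494.7 -46.6] [21.3 35.5] long -74.24 z 0.0031
blue 2776 [445.2 -60.5] [78.3 22. ] long 15.17 z 0.023
blue all 13094 [438.5 -62.4] [94.9 33.9] long 15.66 z 0.0231
t 34.93 tcp [455.9 -58.5   4.7] phi 105.57 toolz [ 0.0012  0.     -1.    ] w 20.6 F [-1.2  0.7  5.6] T [ 0.3   0.54 -0.01]
```

Call:
play_rows(
  plan=[
    [0,0,0,0,0,10,1],
    [0,0,0,0,0,30,1],
    [0,0,0,0,0,60,1],
    [0,0,-5,-10,1.4,60,1],
    [0,0,-11,-20,2.8,60,1],
    [0,0,-17,-30.5,4.3,60,1],
    [0,0,-22.9,-30.5,4.3,60,1],
    [0,0,-22.9,-30.5,4.3,60,1],
    [0,0,-22.9,-30.5,4.3,60,1],
  ],
)

```text
time: 35.78
position: [0.4248, -0.0542, 0.0639]
tool_rot: [0.0, 0.062, 0.998, 0.0]
ft_force: [-0.4, 0.7, -1.7]
gripper_width: 0.0204
grip_force: 60.5
```

```bash
python3 held.py
```

```text
t 35.78 tcp [424.8 -54.2  63.9] phi 82.84 toolz [ 0.e+00  3.e-04 -1.e+00] w 20.4 F [-0.4  0.7 -1.7] T [-0.01  0.04 -0.  ]
top none
side 314 [494.9 -63.7] [47.4 84.9] 83.3 z 64.1 slope dz/dx,dz/dy [0.002 0.015]
```

Call:
play_rows(
  plan=[
    [0,0,0,0.5,0,-15,1],
    [0,0,0,0.5,0,-24.5,1],
    [0,0,0,0.5,0,-24.5,1],
    [0,0,0,15.4,-1.9,-24.5,1],
    [0,0,0,30.3,-3.8,-24.5,1],
    [0,0,0,45.2,-5.7,-24.5,1],
    [0,0,0,60,-7.6,-24.5,1],
    [0,0,0,60,-7.6,-24.5,1],
    [0,0,0,60,-7.6,-24.5,1],
  ],
)

```text
time: 36.63
position: [0.4848, -0.0621, 0.0389]
tool_rot: [-0.001, 0.064, 0.998, -0.0]
ft_force: [-0.3, -0.6, -1.9]
gripper_width: 0.0209
grip_force: 60.5
```

```bash
python3 held.py; python3 - <<'E'
from h import *
C,im,d=grab('side');save(im[190:330,220:380],'s6.png',4)
E
```

```text
t 36.63 tcp [484.8 -62.1  38.9] phi 82.66 toolz [-1.6e-03 -4.0e-04 -1.0e+00] w 20.9 F [-0.3 -0.6 -1.9] T [-0.03  0.05 -0.03]
top none
side 354 [561.8 -74.2] [ 50.3 102.6] 85.6 z 38.6 slope dz/dx,dz/dy [-0.029  0.023]
```

View pics/s6.png

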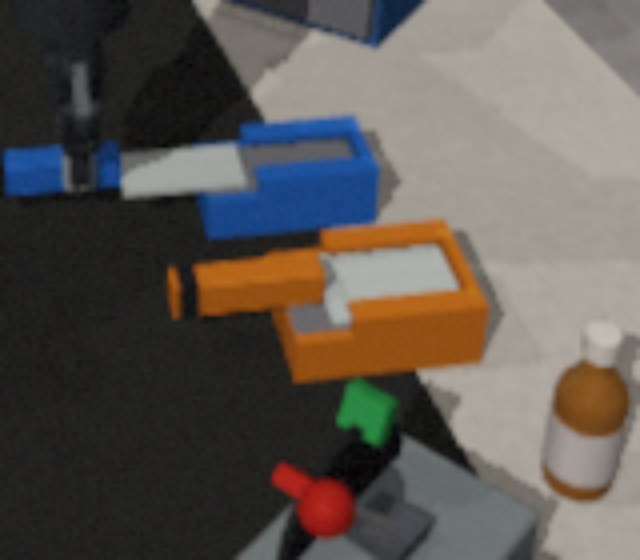

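The blue blade is lined up at the mouth (250,165) and the orange one is seated. Inserting.

Call:
play_rows(
  plan=[
    [0,0,0,7,-0.9,0,1],
    [0,0,0,14,-1.7,0,1],
    [0,0,0,21,-2.6,0,1],
    [0,0,0,28,-3.5,0,1],
    [0,0,0,35,-4.4,0,1],
    [0,0,0,42,-5.3,0,1],
    [0,0,0,49,-6.2,0,1],
    [0,0,0,56,-7,0,1],
    [0,0,0,63,-7.9,0,1],
    [0,0,0,70,-8.8,0,1],
    [0,0,0,74,-9.3,0,1],
    [0,0,0,74,-9.3,0,1],
  ],
)

```text
time: 37.78
position: [0.5595, -0.0713, 0.0391]
tool_rot: [-0.0, 0.064, 0.998, -0.0]
ft_force: [0.0, -0.4, -0.9]
gripper_width: 0.0205
grip_force: 60.5
```

Call:
play_rows(
  plan=[
    [0,0,0,2,-0.2,0,1],
    [0,0,0,4,-0.5,0,1],
    [0,0,0,6,-0.7,0,1],
    [0,0,0,6,-0.7,0,1],
  ],
)

```text
time: 38.12
position: [0.5648, -0.0719, 0.0392]
tool_rot: [-0.0, 0.064, 0.998, 0.0]
ft_force: [0.6, 0.3, -1.0]
gripper_width: 0.0206
grip_force: 60.5
```

Call:
play_rows(
  plan=[
    [0,0,0,1,-0.1,0,1],
    [0,0,0,2,-0.2,0,1],
    [0,0,0,2,-0.2,0,1],
  ],
)

```text
time: 38.37
position: [0.5648, -0.0721, 0.0388]
tool_rot: [-0.002, 0.064, 0.998, -0.0]
ft_force: [-9.7, 1.4, 3.1]
gripper_width: 0.0209
grip_force: 61.1
```

Call:
play_rows(
  plan=[
    [0,0,0,0,0,-1,1],
    [0,0,0,0,0,-2,1],
    [0,0,0,1,-0.1,-2.5,1],
    [0,0,0,2,-0.2,-2.5,1],
    [0,0,0,2,-0.2,-2.5,1],
  ],
)

```text
time: 38.78
position: [0.5646, -0.0723, 0.0366]
tool_rot: [-0.005, 0.064, 0.998, -0.0]
ft_force: [-21.5, 4.2, 10.5]
gripper_width: 0.021
grip_force: 62.3
```

Call:
play_rows(
  plan=[
    [0,0,0,0,0,0,-0.2],
    [0,0,0,0,0,0,-0.2],
    [0,0,0,0,0,0,-0.2],
    [0,0,0,0,0,0,-0.2],
    [0,0,0,0,0,30,-0.2],
    [0,0,0,0,0,70,-0.2],
    [0,0,0,0,0,110,-1],
    [0,0,0,0,0,150,-1],
    [0,0,0,0,-35,165,-1],
    [0,0,0,0,-65,165,-1],
    [0,0,0,0,-75,165,-1],
    [0,0,0,0,-75,165,-1],
  ],
)

```text
time: 39.78
position: [0.5687, -0.1493, 0.2016]
tool_rot: [0.0, 0.066, 0.998, 0.0]
ft_force: [-0.5, 0.5, -0.9]
gripper_width: 0.0853
grip_force: 0.0
```

```bash
cat > home.py <<'E'
from wb import *
hsv=cv2.cvtColor(im,cv2.COLOR_RGB2HSV)
for n,O,a,g in(('orange',(.645,-.2175),-7,23),('blue',(.6337,-.0802),-7.3,14)):
    a=np.radians(a);u=np.array([np.cos(a),np.sin(a)]);v=np.array([-u[1],u[0]])
    X=(P[...,:2]-O)@u*1000;Y=(P[...,:2]-O)@v*1000
    m=(hsv[...,1]<70)&(hsv[...,2]>140)&(P[...,2]>.028)&(P[...,2]<.045)&(abs(Y)<g)&(X>-80)&(X<60)
    h=(hsv[...,1]>140)&(P[...,2]>.045)&(P[...,2]<.065)&(abs(Y)<20)&(X<-20)&(X>-160)
    print(n,'blade X',np.percentile(X[m],[1,50,99]).round(1),'z',np.median(P[m][:,2]).round(4),'handle X',np.percentile(X[h],[1,99]).round(1))
save(im,'w7.png',1)
E
python3 home.py
```

```text
t 39.83 tcp [ 568.6 -148.1  201.1] phi 82.5 w 85.5
orange blade X [-59.2   0.1  44.1] z 0.0351 handle X [-134.9  -42.9]
blue blade X [-54.    1.4  44.2] z 0.0364 handle X [-134.2  -25.3]
```

View pics/w7.png

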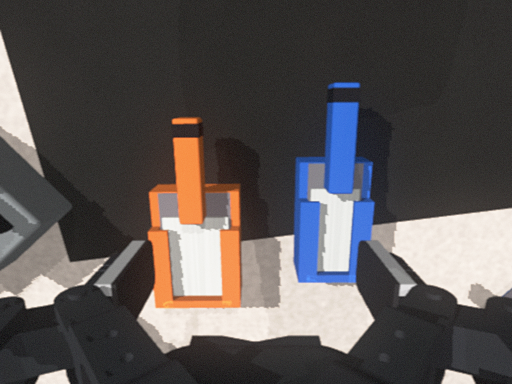

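Both spatulas are fully home: blade tips at the stop, handle ends at dock x = -135. Now the damper lever.

Call:
play_rows(
  plan=[
    [0,0,0,0,0,40,-1],
    [0,0,6,-5,-30,80,-1],
    [0,0,12,-10,-60,80,-1],
    [0,0,18,-15,-92,80,-1],
    [0,0,24,-20,-125,80,-1],
    [0,0,30,-25,-158,80,-1],
    [0,0,36,-30,-191,80,-1],
    [0,0,40.7,-35,-224,80,-1],
    [0,0,40.7,-40,-258,80,-0.1],
    [0,0,40.7,-43,-292,80,-0.1],
    [0,0,40.7,-43,-292,80,-0.1],
    [0,0,40.7,-43,-292,80,-0.1],
  ],
)

```text
time: 40.83
position: [0.5258, -0.44, 0.2795]
tool_rot: [-0.001, -0.286, 0.958, 0.001]
ft_force: [0.0, -0.3, 0.3]
gripper_width: 0.047
grip_force: 0.0
```

```bash
cat > lev.py <<'E'
from wb import *
from scipy.optimize import least_squares
hsv=cv2.cvtColor(im,cv2.COLOR_RGB2HSV)
m=((hsv[...,0]<6)|(hsv[...,0]>174))&(hsv[...,1]>150)&(hsv[...,2]>60)&(P[...,2]>.06)
n,L,st,ce=cv2.connectedComponentsWithStats(m.astype(np.uint8))
for i in range(1,n):
    if st[i,4]<60: continue
    Q=P[L==i]*1000;f=least_squares(lambda c:np.linalg.norm(Q-c,axis=1)-13,Q.mean(0)-[0,0,10],loss='soft_l1')
    print('red',st[i,4],ce[i].round(),'mean',Q.mean(0).round(1),'sphere',f.x.round(1),'rms',np.sqrt(np.mean((np.linalg.norm(Q-f.x,axis=1)-13)**2)).round(2))
g=(cv2.inRange(hsv,(45,100,40),(85,255,255))>0)&(P[...,2]>.09)
if g.sum()>30: print('green',g.sum(),(P[g].mean(0)*1000).round(1))
t=(P[...,2]>.055)&(P[...,2]<.066)&(P[...,1]<-.3)&(hsv[...,1]<90)
r=cv2.minAreaRect((P[t][:,:2]*1000).astype(np.float32));print('housing',t.sum(),np.round(r[0],1),np.round(r[1],1),round(r[2],2))
save(im,'w8.png',1)
E
python3 lev.py
```

```text
t 40.88 tcp [ 526.1 -439.   280.4] phi 123.3 w 47.1
red 585 [249. 153.] mean [ 509.2 -455.2  139.3] sphere [ 510.7 -453.8  127.7] rms 23.49
red 442 [279. 172.] mean [ 513.3 -419.3  108. ] sphere [ 511.6 -420.3   98.9] rms 1.85
green 539 [ 556.7 -390.8  117.3]
housing 16217 [ 614.5 -532.2] [232.6 374.7] 8.81
```

View pics/w8.png

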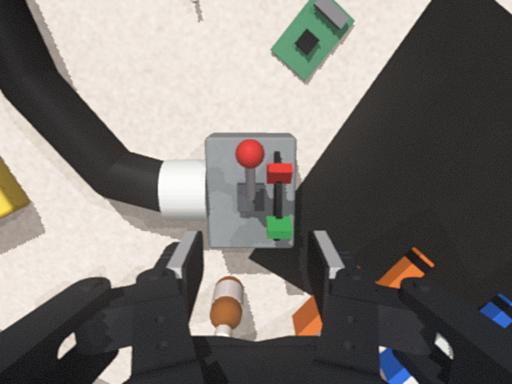

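The ball is at (249,153), the red mark at (279,172) and the green mark at (279,227). I'll fit the housing for the lever geometry.

```bash
cat > lv2.py <<'E'
from h import *
z=np.load('w.npz');C=cam('wrist');P=pts(C,z['d'])*1000;hsv=cv2.cvtColor(z['im'],cv2.COLOR_RGB2HSV)
t=(P[...,2]>55)&(P[...,2]<66)&(hsv[...,1]<90);t[:,:207]=0;t[:130]=0;t[250:]=0;t[:,298:]=0
t=cv2.morphologyEx(t.astype(np.uint8),cv2.MORPH_OPEN,np.ones((3,3)))>0
r=cv2.minAreaRect(P[t][:,:2].astype(np.float32));print('housing',t.sum(),np.round(r[0],1),np.round(r[1],1),round(r[2],2))
m=((hsv[...,0]<6)|(hsv[...,0]>174))&(hsv[...,1]>150)&(P[...,2]>118)&(P[...,2]<150)
vu=np.argwhere(m);(cx,cy),rad=cv2.minEnclosingCircle(vu[:,::-1].astype(np.float32));top=np.percentile(P[m][:,2],98);B=ray((C[0],C[1],C[2]*1000),(cx,cy),128.)
print('ball px',cx,cy,rad,'top z',top,'ball',B)
a=np.radians(-56.7)
for a in np.radians([-56.8]):
    ex=np.array([np.cos(a),np.sin(a)]);ey=np.array([-ex[1],ex[0]])
    g=(cv2.inRange(hsv,(45,100,40),(85,255,255))>0)&(P[...,2]>90);rd=((hsv[...,0]<6)|(hsv[...,0]>174))&(hsv[...,1]>150)&(P[...,2]>90)&(P[...,2]<116)
    for n,p in(('ball',B[:2]),('green',P[g].mean(0)[:2]),('redmark',P[rd].mean(0)[:2]) ):print(n,((p-r[0])@ex).round(1),((p-r[0])@ey).round(1))
    print('max z green/red',np.percentile(P[g][:,2],98),np.percentile(P[rd][:,2],98))
E
python3 lv2.py
```

```text
housing 6639 [ 558.9 -421.8] [128.3 100.4] 33.25
ball px 249.34536743164062 153.20103454589844 13.89791488647461 top z 141.97018451416747 ball [ 511.42896388 -453.49268844  128.        ]
ball 0.5 -57.1
green -27.7 16.1
redmark -27.5 -35.8
max z green/red 125.13549438182388 114.22370672070379
```

Call:
play_rows(
  plan=[
    [0,0,0,-14.7,-14.5,-20,-0.1],
    [0,0,0,-14.7,-14.5,-60,-0.1],
    [0,0,0,-14.7,-14.5,-100,-0.1],
    [0,0,0,-14.7,-14.5,-135,-0.1],
    [0,0,0,-14.7,-14.5,-155,-0.1],
    [0,0,0,-14.7,-14.5,-163,-0.1],
    [0,0,0,-14.7,-14.5,-163,-0.1],
    [0,0,0,-14.7,-14.5,-163,1],
    [0,0,0,-14.7,-14.5,-163,1],
    [0,0,0,-14.7,-14.5,-163,1],
    [0,0,0,-14.7,-14.5,-163,1],
    [0,0,0,-14.7,-14.5,-163,1],
  ],
  force=20,
)

```text
time: 41.88
position: [0.5116, -0.4547, 0.1209]
tool_rot: [0.001, -0.287, 0.958, -0.001]
ft_force: [-1.2, -1.6, 3.2]
gripper_width: 0.0244
grip_force: 19.8
```

```bash
python3 lev.py; python3 held.py|head -1
```

```text
t 41.93 tcp [ 511.4 -454.8  120.7] phi 123.3 w 24.3
red 2644 [255. 250.] mean [ 506.6 -457.   135.6] sphere [ 509.8 -454.7  126.6] rms 7.17
red 117 [330. 263.] mean [ 499.6 -419.2  116.8] sphere [ 498.1 -420.6  119.5] rms 18.12
housing 16485 [ 583.5 -480.6] [108.4 224.4] 33.19
t 41.93 tcp [ 511.4 -454.8  120.7] phi 123.34 toolz [ 0.0018 -0.0024 -1.    ] w 24.3 F [-0.5 -2.4  3.8] T [-1.02  0.23  0.03]
```

View pics/w8.png

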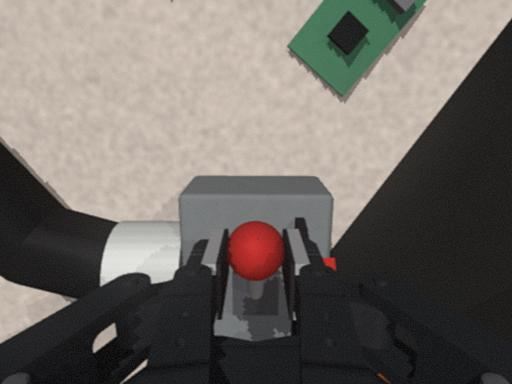

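Call:
play_rows(
  plan=[
    [0,0,0,6.7,4.4,4.5,1],
    [0,0,0,14,9.2,8.7,1],
    [0,0,0,21.8,14.2,11,1],
    [0,0,0,29.9,19.6,13,1],
    [0,0,0,38.3,25,15,1],
    [0,0,0,46.7,30.6,15.7,1],
    [0,0,0,55.2,36.2,15.2,1],
    [0,0,0,63.7,41.7,13.5,1],
    [0,0,0,71.1,47.2,10.5,1],
    [0,0,0,71.1,47.2,10.5,1],
    [0,0,0,71.1,47.2,10.5,1],
  ],
  force=22,
)

```text
time: 42.95
position: [0.5823, -0.4057, 0.1278]
tool_rot: [-0.001, -0.287, 0.958, 0.001]
ft_force: [0.0, -0.4, 0.3]
gripper_width: 0.0001
grip_force: 0.0
```

```bash
python3 lev.py; python3 held.py|head -1
```

```text
t 43.0 tcp [ 582.1 -406.2  128.4] phi 123.4 w -0.2
red 2274 [310. 102.] mean [ 514.5 -419.2  108.1] sphere [ 512.  -420.7   99.1] rms 11.81
red 3885 [250. 145.] mean [ 540.9 -434.5  157.7] sphere [ 542.1 -433.7  147.6] rms 7.7
green 2182 [ 556.9 -390.9  118.3]
housing 29097 [ 588.9 -469.4] [128.9 211.1] 33.26
t 43.0 tcp [ 582.1 -406.2  128.4] phi 123.38 toolz [-1.5e-03  7.0e-04 -1.0e+00] w -0.2 F [-0.9 -0.5 -0.4] T [-0.07  0.03  0.06]
```

The grip slid off the top of the ball, leaving the lever at about +0.23. Regripping lower on the ball.

Call:
play_rows(
  plan=[
    [0,0,0,3,2,35,1],
    [0,0,0,3,2,75,-0.1],
    [0,0,0,-15,-10,90,-0.1],
    [0,0,0,-40,-27.5,90,-0.1],
    [0,0,0,-40,-27.5,90,-0.1],
    [0,0,0,-40,-27.5,90,-0.1],
    [0,0,0,-40,-27.5,60,-0.1],
    [0,0,0,-40,-27.5,30,-0.1],
    [0,0,0,-40,-27.5,10,-0.1],
    [0,0,0,-40,-27.5,2,-0.1],
    [0,0,0,-40,-27.5,2,-0.1],
    [0,0,0,-40,-27.5,2,-0.1],
  ],
)

```text
time: 44.1
position: [0.5425, -0.4342, 0.132]
tool_rot: [-0.0, -0.287, 0.958, -0.0]
ft_force: [-0.7, 0.1, 0.1]
gripper_width: 0.047
grip_force: 0.0
```

Call:
play_rows(
  plan=[
    [0,0,0,0,0,0,1],
    [0,0,0,0,0,0,1],
    [0,0,0,0,0,0,1],
    [0,0,0,0,0,0,1],
    [0,0,0,0,0,0,1],
    [0,0,0,0,0,0,1],
  ],
  force=25,
)

```text
time: 44.6
position: [0.5425, -0.4346, 0.1337]
tool_rot: [0.001, -0.287, 0.958, -0.001]
ft_force: [-1.4, 2.0, 6.9]
gripper_width: 0.0239
grip_force: 24.5
```

```bash
python3 lev.py; python3 held.py|head -1
```

```text
t 44.65 tcp [ 542.6 -434.6  133.7] phi 123.4 w 24.1
red 1576 [309. 197.] mean [ 512.9 -420.   108.8] sphere [ 512.  -420.2   99.2] rms 13.13
red 2996 [256. 261.] mean [ 538.2 -436.3  156.4] sphere [ 541.7 -433.9  147.5] rms 6.74
housing 22587 [ 593.4 -475.7] [129.3 227.1] 33.33
t 44.65 tcp [ 542.6 -434.6  133.7] phi 123.36 toolz [ 0.002  -0.0019 -1.    ] w 24.1 F [-1.8  1.3  6.5] T [0.57 0.56 0.05]
```

Call:
play_rows(
  plan=[
    [0,0,0,4,2.6,-1,1],
    [0,0,0,8,5.2,-1,1],
    [0,0,0,12,7.9,-1,1],
    [0,0,0,16,10.5,-1,1],
    [0,0,0,20,13.1,-1,1],
    [0,0,0,24,15.7,-1,1],
    [0,0,0,28,18.4,-2,1],
    [0,0,0,32,21,-3,1],
    [0,0,0,36,23.8,-4,1],
    [0,0,0,40.3,26.6,-4,1],
    [0,0,0,40.3,26.6,-4,1],
    [0,0,0,40.3,26.6,-4,1],
  ],
)

```text
time: 45.75
position: [0.5834, -0.4077, 0.1285]
tool_rot: [0.001, -0.287, 0.958, -0.001]
ft_force: [2.0, -0.3, 5.2]
gripper_width: 0.0239
grip_force: 25.9
```

```bash
python3 lev.py; python3 held.py|head -1
```

```text
t 45.8 tcp [ 583.4 -407.7  128.6] phi 123.4 w 24.1
red 2267 [315. 102.] mean [ 514.5 -419.2  107.8] sphere [ 512.  -420.7   99. ] rms 9.19
red 3216 [255. 257.] mean [ 575.9 -411.6  155.4] sphere [ 579.4 -409.2  146.4] rms 7.32
green 2149 [ 556.5 -391.   118. ]
housing 29344 [ 589.7 -470.9] [128.9 215.1] 33.1
t 45.8 tcp [ 583.4 -407.7  128.6] phi 123.38 toolz [ 0.0025 -0.0012 -1.    ] w 24.1 F [1.9 0.1 6.1] T [ 0.   -0.44  0.06]
```

Call:
play_rows(
  plan=[
    [0,0,0,0,0,0,-0.1],
    [0,0,0,0,0,0,-0.1],
    [0,0,0,0,0,0,-0.1],
    [0,0,0,0,0,0,-0.1],
    [0,0,0,0,0,30,-0.1],
    [0,0,0,0,0,65,-0.1],
    [0,0,0,0,0,105,-0.1],
    [0,0,0,-15,-10,130,-0.1],
    [0,0,0,-42,-28,140,-0.1],
    [0,0,0,-57,-32,150,-0.1],
    [0,0,0,-57,-32,150,-0.1],
    [0,0,0,-57,-32,150,-0.1],
  ],
)

```text
time: 46.9
position: [0.5249, -0.4399, 0.2779]
tool_rot: [0.001, -0.286, 0.958, -0.0]
ft_force: [0.6, -0.2, -0.5]
gripper_width: 0.0464
grip_force: 0.0
```

```bash
python3 lev.py; python3 - <<'E'
from h import *
z=np.load('w.npz');C=cam('wrist');P=pts(C,z['d'])*1000;hsv=cv2.cvtColor(z['im'],cv2.COLOR_RGB2HSV)
ex=np.array([.5476,-.8368]);ey=np.array([.8368,.5476]);H=np.array([558.9,-421.8])
red=((hsv[...,0]<6)|(hsv[...,0]>174))&(hsv[...,1]>150)
C2=(C[0],C[1],C[2]*1000)
m=(red&(P[...,2]>125)&(P[...,2]<170)).astype(np.uint8)
(cx,cy),rad=cv2.minEnclosingCircle(np.argwhere(m)[:,::-1].astype(np.float32))
B=ray(C2,(cx,cy),146.);print('px',cx,cy,rad,'top',np.percentile(P[m>0][:,2],98),'B',B,'xy',(B[:2]-H)@ex,(B[:2]-H)@ey)
g=(cv2.inRange(hsv,(45,100,40),(85,255,255))>0)&(P[...,2]>90);rd=red&(P[...,2]>90)&(P[...,2]<116)
for q in(g,rd):
    p=P[q].mean(0);print('mark',(p[:2]-H)@ex,(p[:2]-H)@ey,p[2])
s=z['im'];cv2.imwrite('pics/w9.png',cv2.resize(s[100:290,180:340,::-1],None,fx=3,fy=3))
E
```

```text
t 46.95 tcp [ 525.4 -439.3  276.5] phi 123.3 w 46.9
red 455 [279. 173.] mean [ 513.  -419.8  110. ] sphere [ 511.6 -420.4   99. ] rms 25.62
red 622 [250. 250.] mean [ 575.6 -411.3  155.6] sphere [ 579.1 -409.   146.5] rms 11.57
green 549 [ 556.3 -391.1  118.4]
housing 16613 [ 614.  -532.1] [231.8 372.8] 8.83
px 249.7965545654297 249.72068786621094 14.236361503601074 top 158.34405141942167 B [ 579.12845055 -408.30813935  146.        ] xy -0.2128894691643625 24.315310305543672
mark -27.703308390414357 15.281102835047456 117.04602372128174
mark -27.471694190983754 -36.28136226343918 106.61850876239951
```

View pics/w9.png

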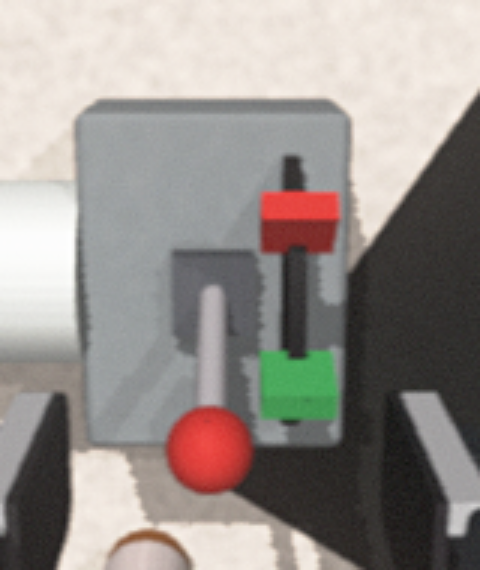

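The ball is at damper y ≈ 24.3, so the lever is at about -0.30. The ball needs about 4 mm more toward +y, so I'll regrip and nudge.

Call:
play_rows(
  plan=[
    [0,0,0,25,15,0,-0.1],
    [0,0,0,53.7,31,0,-0.1],
    [0,0,0,53.7,31,-30,-0.1],
    [0,0,0,53.7,31,-70,-0.1],
    [0,0,0,53.7,31,-110,-0.1],
    [0,0,0,53.7,31,-135,-0.1],
    [0,0,0,53.7,31,-148,-0.1],
    [0,0,0,53.7,31,-148,-0.1],
    [0,0,0,53.7,31,-148,1],
    [0,0,0,53.7,31,-148,1],
    [0,0,0,53.7,31,-148,1],
    [0,0,0,53.7,31,-148,1],
  ],
)

```text
time: 47.95
position: [0.5805, -0.4095, 0.1319]
tool_rot: [0.002, -0.287, 0.958, -0.002]
ft_force: [3.6, -3.8, 1.2]
gripper_width: 0.024
grip_force: 24.8
```

Call:
play_rows(
  plan=[
    [0,0,0,0,0,0,1],
    [0,0,0,1,0.7,0,1],
    [0,0,0,2,1.3,0,1],
    [0,0,0,3,2,0,1],
    [0,0,0,3.8,2.5,0,1],
    [0,0,0,3.8,2.5,0,1],
    [0,0,0,3.8,2.5,0,1],
    [0,0,0,3.8,2.5,0,-0.1],
    [0,0,0,3.8,2.5,0,-0.1],
    [0,0,0,3.8,2.5,0,-0.1],
    [0,0,0,3.8,2.5,0,-0.1],
  ],
)

```text
time: 48.87
position: [0.583, -0.4057, 0.1295]
tool_rot: [-0.0, -0.287, 0.958, 0.0]
ft_force: [-0.0, -0.0, -0.1]
gripper_width: 0.0468
grip_force: 0.0
```

Call:
play_rows(
  plan=[
    [0,0,0,0,0,30,-0.1],
    [0,0,0,0,0,65,-0.1],
    [0,0,0,0,0,105,-0.1],
    [0,0,0,-15,-10,130,-0.1],
    [0,0,0,-42,-28,140,-0.1],
    [0,0,0,-57,-33,149,-0.1],
    [0,0,0,-57,-33,149,-0.1],
    [0,0,0,-57,-33,149,-0.1],
  ],
)

```text
time: 49.53
position: [0.5254, -0.4392, 0.2792]
tool_rot: [0.001, -0.286, 0.958, -0.0]
ft_force: [0.5, 0.1, -0.6]
gripper_width: 0.0474
grip_force: 0.0
```

```bash
cat > lv3.py <<'E'
from wb import *
P=P*1000;hsv=cv2.cvtColor(im,cv2.COLOR_RGB2HSV)
ex=np.array([.5476,-.8368]);ey=np.array([.8368,.5476]);H=np.array([558.9,-421.8])
red=((hsv[...,0]<6)|(hsv[...,0]>174))&(hsv[...,1]>150)
m=(red&(P[...,2]>125)&(P[...,2]<170))
(cx,cy),rad=cv2.minEnclosingCircle(np.argwhere(m)[:,::-1].astype(np.float32))
B=ray((C[0],C[1],C[2]*1000),(cx,cy),146.);print('px',cx,cy,rad,'B',B.round(1),'xy',(B[:2]-H)@ex,(B[:2]-H)@ey)
E
python3 lv3.py
```

```text
t 49.58 tcp [ 525.9 -438.7  277.7] phi 123.3 w 47.2
px 249.59596252441406 251.39393615722656 14.160624504089355 B [ 582.  -407.1  146. ] xy 0.3093887824423525 27.362375149881867
```

The lever is at about -0.335. Last check of the drawer and docks, with the arm clear.

```bash
python3 - <<'E'
exec(open('dr.py').read().split("rect(reg")[0])
rect(reg&(P[...,2]>.08)&(P[...,2]<.096)&(hsv[...,1]<80),'front')
rect(reg&(P[...,2]>.094)&(P[...,2]<.11)&(hsv[...,1]>150)&(hsv[...,0]>100),'roof')
save(im[70:290,80:420],'t9.png',2.3)
E
```

```text
front [659.8 214. ] [ 19.8 326.5] 40.7 z 0.0878
roof [740.4 285.4] [204.6 321.4] 41.1 z 0.1007
```

View pics/t9.png

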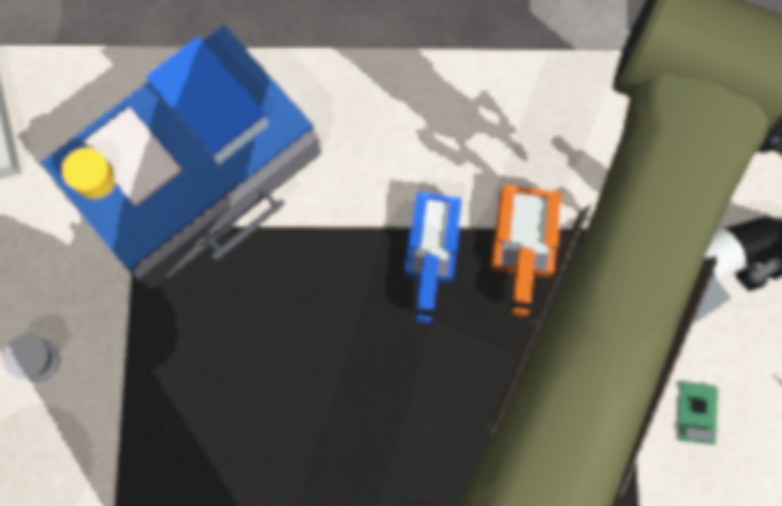

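The drawer front is flush: it sits 108 mm from the roof centre, against about 110 expected when shut. Both spatulas are home and the arm is clear, so I'm handing in.

```bash
python3 -c "
from workcell import robot
print(robot.hand_in())"
```

```text
the job is handed in; nothing more can be done
None
```

I handed the job in at about 50 s: all four boxes are in the shut drawer, both spatulas are fully home in the docks of their own colour, and the lever was set last, measuring about -0.335 rad against the -0.35 mark; I did not touch the flux bottle, reel or board.

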